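# Set a sleeve between bench centres and bring up the dial gauge

### The arm

A 6-joint arm with a two-finger parallel gripper is mounted at the origin on the work surface. World frame = base frame: x ahead of the robot, y to its left, z up, the work surface at z = 0. Lengths are in mm, angles in rad, forces in N, time in s.
With the tool pointing down it reaches from about 275 to 725 mm from the base axis. Payload 5.6 kg.
Tool frame: the origin (TCP) lies midway between the tips of the shut fingers; the grasp point (between the pads) lies bot.grip_point_offset behind it (bot.grip_point_offset is the distance from the TCP to the grasp point, in mm); z points along the fingers, y is the direction in which the jaws open and shut (so a half turn about z gives the same grasp; the last joint's range is limited). The gripper opens to 85 mm and grips with 20 to 120 N. Pads are 22 mm wide; open, the fingers measure 114 mm over their backs; the gripper's body (76 mm by 85 mm) begins 54 mm behind the grasp point. The pads swing forward as they close: fully open they stand 13 mm farther back than shut.
Start: joints at [-0.829, 0.255, 0.108, 0, -1.424, -0.285], TCP at [242.611, -493.592, 231.283] pointing down, gripper open.
Joint ranges: [-2.95, 2.95], [-1.21, 1.97], [-1.09, 1.5], [-2.87, 1.71], [-2.94, -0.07], [-3.05, 3.05]. Speed limits (rad/s): [2.57, 2.57, 3.14, 3.14, 3.14, 3.14].

### API

Orientations are given as a unit quaternion [w, x, y, z].
In Python, from rig import bot gives the robot as it stands.
- The arm moves only by the tool move_arm, never from a script. Its argument "increments" is text: rows parted by semicolons, each of 6 numbers parted by spaces: the shift along the tool's x, y, z in mm, then the turn, a rotation vector about the tool's x, y, z in rad. A call has 1 to 10 rows; each row shifts and turns the commanded pose from where the row before left it, along the tool's axes as they then stand; what a row does not reach is not made up. A row lasts 1/8 s, in which the tool goes at most 62.5 mm and 10.7 degrees, less where a joint would pass 70% of its speed; a pose out of reach is approached as far as the arm can. A call with a gripper value outside its range is refused whole. "grip" is the closure, from 0 (fully open) to 1 (shut), set as the call begins (left out, the last holds). The fingers move at their own pace and stop on an object; "force" is the grip in N (left out, the last holds). Time passes only in rows, so rows that do not move let the fingers close. It gives the time, the measured TCP pose, the force and the opening at its end, in the units of the state.
- bot.get_obs(): the state, without advancing time (a new reading comes with each control period).
- bot.get_image(name): name is "side" or "top" or "wrist"; returns the picture (420x560x3 uint8, blue, green, red); there is no depth.
- bot.camera_info(name): a dict with "fov_y" (degrees; the focal length in pixels is half the picture's height over the tangent of half this angle, whatever the lens; pixels are square), "cx", "cy" (the principal point, pixels), "D" ([k1, k2, p1, p2, k3] as OpenCV has them; the pictures are not rectified), "pose" (4x4, takes a point from camera to world coordinates). Camera axes: x right, y down, z forward; pixel columns grow to the right and rows downward; lengths in mm; the calibration is good to about 2 mm. A picture is of the moment at which its call begins: read the wrist's pose just before it. camera_info takes no time and is no camera call; for the wrist camera it gives the pose at the moment of the call.
- bot.job_done(): hands the job in, once; it reports no verdict.
The state is a dict: "time": time; "joint_positions": joint angles; "joint_vel": joint speeds; "joint_torque": joint torques, N m; "eef_pos": TCP position; "orientation": TCP orientation; "wrist_force": force on the tool from outside, world axes, zero at the start; "torque": the same for the moment, N m; "gripper_width": finger opening in mm.
Only numpy, scipy, OpenCV 4.12 (cv2) and the standard library are available. Lean on these libraries where they do the work, as an engineer would, in place of code of your own. Each camera call takes 0.05 s, during which the arm holds its last target. There are 200 camera calls.

### The job

Draw the tailstock of the bench centres back, lay the steel sleeve from the wooden cradle gently on the two vee rests between the cones, and slide the tailstock up until the two cones carry the sleeve clear of the rests, centred on both. Then slide the dial gauge stand across the bench, without lifting it, square up to the sleeve until the plunger meets it at the middle of its length and is pressed in about 8 mm. Leave everything standing there and the other things on the bench where they are.

Things in the scene. Friction and masses are not known exactly. Their poses are not given: they have to be found in the camera images.
- bench_centres: Bench centres (run-out checking fixture), fixed to the bench. Origin: centre of the underside; x along the bed towards the headstock (away from the robot), z up. Bed 420 long (x -215 to 205), 80 wide, top z 40. Line of centres: y 0, z 110. Headstock casting fixed at x 130 to 190, 46 wide, top z 142. With the cones carrying the sleeve its middle is at x 39, z 110 (mm, this frame).
- head_point (a point): Point (12 mm flat end) of the fixed headstock cone, which points to -x of the bench centres. Both cones: steel, 60 degrees included, 12 diameter at the point, 38 at the base, 22.5 long.
- tailstock (a joint): Tailstock position along the bed in m: 0 fully back (towards the robot), 0.145 farthest towards the headstock. Slides with a drag of about 5 N and stays where left; lifting the sleeve onto the cones takes 10 to 20 N in all. Gap between the cone points = 0.1955 minus this value (the sleeve is 0.140 long); with the sleeve seated on both cones it reads 0.083.
- tailstock_grip (a point): Middle of the sliding tailstock casting, 128 mm above the bench, 14 mm below its flat top. The casting is 60 long (along the bed), 46 wide, with upright sides down to z 58: hold it across its width from above. In the bench centres' frame it is at x = joint value - 0.1645 m, y 0.
- tail_point (a point): Point (12 mm flat end) of the tailstock cone, at the line of centres, pointing to the headstock.
- rest_near (a point): Near one of two dark steel vee rests on the bed, 12 thick, at x -20 of the bench centres. This point is where the axis of a 40 mm round lying in the vee passes, z 106: 4 mm under the line of centres. The vee's arms rise to about z 101 at 28 mm either side.
- rest_far (a point): The same for the far vee rest, at x 65 of the bench centres. The space between the two rests is 73 mm long, open down to z 52.
- cradle: Dark wooden cradle fixed to the bench, 120 x 64, with two vee boards (16 thick) at x +-45 that hold the sleeve, axis 46 mm above the bench. The arms rise to about z 42 at 29 mm either side; between the boards the sleeve is free down to the 10 mm base board. Origin: centre of the underside; x along the sleeve.
- sleeve: Plain steel sleeve (tube), 140 long, 40 outside and 28 inside diameter, open at both ends, about 0.7 kg. Starts in the cradle. Origin: its centre; x axis along its length.
- sleeve_end_a (a point): Centre of the sleeve's end face at its own x -70.
- sleeve_end_b (a point): Centre of the sleeve's end face at its own x +70.
- gauge_stand: Dial gauge on its stand, loose, about 0.85 kg. Origin: centre of the base's underside; x axis: the way the plunger points; z up. Flat grey base 130 (x) x 100 (y) x 30 high with upright faces; friction on the bench about 0.4 to 1. Column 18 diameter at the centre up to z 152, clamp block 30 wide at z 96 to 124 with a knob out to y 34.
- dial (a point): Centre of the gauge's dial, which lies face up ahead of the column: at x 46, z 121 of the stand; gauge 58 diameter, 22 thick. Its stem (10 diameter) goes on at z 110 to x 95.
- plunger (a joint): How far the gauge plunger is pressed in, m: 0 free, 0.025 fully in. Soft spring, 0.3 N at first to 1.3 N fully in.
- plunger_tip (a point): Front of the plunger's ball tip (8 mm ball), at x 128, z 110 of the stand when free.
- loupe: Bystander, loose: black watchmaker's loupe standing on its narrow end, 40 mm wide at the top, 36 high. Origin: about the centre of its underside.
- vee_block: Bystander, loose: small steel vee block, 60 x 44 x 40 high. Origin: about the centre of its underside.
- bush: Bystander, loose: short brass bush standing on end, 52 outside diameter, 50 high. Origin: about the centre of its underside.
- oil_bottle: Bystander, loose: amber oil bottle, 42 diameter, 115 high. Origin: about the centre of its underside.
- micrometer: Bystander, loose: micrometer lying flat, about 130 x 50, 20 high. Origin: about the centre of its underside.
- wood_box: Bystander, loose: closed wooden instrument box, 110 x 75 x 45 high. Origin: about the centre of its underside.
- hammer: Bystander, loose: small brass-headed hammer lying flat, 210 long. Origin: centre of its underside.
Things that resemble listed ones, but are neither listed nor needed, are in the scene too. There is more than one size of the sleeve; the one meant has the size given above.

How it is judged:
By the outcome, as a careful person would: the job done as asked, in the order asked, and still so for the second after the job is handed in, with the robot touching nothing.
It also fails if it takes over 72 s, if anything falls off the work surface, if the arm or the gripper's body presses on something with over 40 N, if the wrist force passes 120 N, or if a joint passes its speed limit or range.

## Working session

There is one attempt and no reset: what is moved stays moved. The work goes in short steps, Python scripts to look and compute and a tool call to move; the robot and the scene stay as the last step left them, time stands still between calls to the robot, and variables do not carry over. Pictures are saved under pics/ and viewed, about 8 in all and at most 12, crops included, and the job is handed in when it is done.

Besides the shell and the picture viewer there is one more tool, called after "Emit:" by a JSON object that holds its "fn" and its "kwargs", one argument or row to a line. move_arm: Moves the arm, as the interface text tells. Its arguments: {"type":"object","properties":{"increments":{"type":"string"},"grip":{"type":"number"},"force":{"type":"number"}},"required":["increments"]}

```bash
ls; mkdir -p pics
python3 - <<'E'
from rig import bot
import cv2
for n in("top","side"):
    cv2.imwrite(f"pics/{n}0.png",bot.get_image(n)); i=bot.camera_info(n); print(n,i)
o=bot.get_obs(); print(o['eef_pos'],o['orientation'],o['gripper_width'],o['time'],bot.grip_point_offset)
E
```

```text
pics
top {'fov_y': 54.993749219148775, 'cx': 284.7337522094745, 'cy': 207.5844411942301, 'D': array([-0.0477591,  0.       ,  0.       ,  0.       ,  0.       ]), 'pose': array([[-2.91431257e-02, -9.92452945e-01,  1.19112678e-01,
         4.09635577e+02],
       [-9.99535086e-01,  2.78661002e-02, -1.23730192e-02,
        -4.98549089e+01],
       [ 8.96043356e-03, -1.19417889e-01, -9.92803645e-01,
         1.28407096e+03],
       [ 0.00000000e+00,  0.00000000e+00,  0.00000000e+00,
         1.00000000e+00]])}
side {'fov_y': 43.85643460361125, 'cx': 282.0401006642585, 'cy': 211.75131059406834, 'D': array([-0.04876036,  0.        ,  0.        ,  0.        ,  0.        ]), 'pose': array([[ 8.80937114e-01, -3.56532200e-01,  3.11182571e-01,
         3.58809373e+01],
       [-4.73095729e-01, -6.47644520e-01,  5.97274649e-01,
        -1.10180641e+03],
       [-1.14119581e-02, -6.73380551e-01, -7.39207955e-01,
         1.39339608e+03],
       [ 0.00000000e+00,  0.00000000e+00,  0.00000000e+00,
         1.00000000e+00]])}
[ 242.42502148 -493.18300224  230.48400717] [-2.40292947e-04 -2.26380441e-01  9.74038573e-01  8.34761531e-04] 85.64888296478634 0.1 18.700000000000003
```

View pics/top0.png

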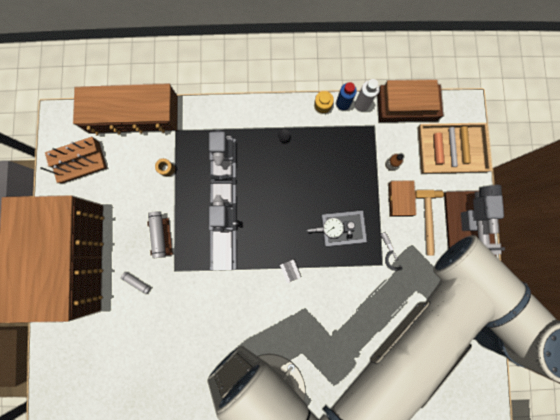

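View pics/side0.png

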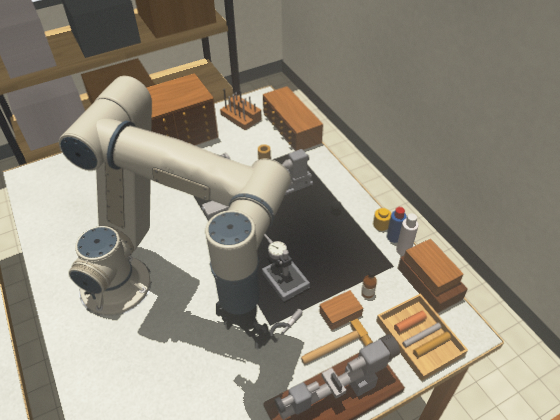

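The top view shows the bench centres (bed at px 222,200; headstock 218,145; tailstock 218,213), the cradle with the sleeve (157,235), a smaller decoy sleeve (136,283), the gauge stand (345,229, plunger pointing left, so +y) and decoy centres at far right. The side view is mostly blocked by the arm.

```bash
cat > h.py <<'E'
import numpy as np, cv2
from rig import bot
from scipy.spatial.transform import Rotation as R
def K(i): 
    f=210/np.tan(np.radians(i['fov_y']/2)); return np.array([[f,0,i['cx']],[0,f,i['cy']],[0,0,1]])
def onplane(i,px,z):
    px=np.array(px,float).reshape(-1,1,2)
    u=cv2.undistortPoints(px,K(i),i['D']).reshape(-1,2)
    d=np.c_[u,np.ones(len(u))]@i['pose'][:3,:3].T; c=i['pose'][:3,3]
    return c+d*((np.ravel(z)-c[2])/d[:,2])[:,None]
def proj(i,P):
    P=np.array(P,float).reshape(-1,3); T=np.linalg.inv(i['pose'])
    return cv2.projectPoints(P@T[:3,:3].T+T[:3,3],np.zeros(3),np.zeros(3),K(i),i['D'])[0].reshape(-1,2)
def tool(o=None):
    o=o or bot.get_obs(); q=np.array(o['orientation']); return np.array(o['eef_pos']),R.from_quat(q[[1,2,3,0]])
E
python3 - <<'E'
from h import *
i=bot.camera_info("top")
for n,p,z in [("head",(218,145),142),("tail",(218,213),142),("bedtop end",(222,270),40),("sleeve",(157,235),66),("dial",(333,229),132),("base",(345,229),30),("tip",(308,231),110)]: print(n,onplane(i,p,z).round())
w=bot.camera_info("wrist"); p,r=tool(); print(w); T=np.eye(4);T[:3,:3]=r.as_matrix();T[:3,3]=p; print((np.linalg.inv(T)@w['pose']).round(3)); print(r.as_matrix().round(3))
im=cv2.imread("pics/top0.png")[120:290,130:370]; cv2.imwrite("pics/top0c.png",cv2.resize(im,None,fx=3.3,fy=3.3,interpolation=cv2.INTER_CUBIC))
E
```

```text
head [[735. 125. 142.]]
tail [[536. 126. 142.]]
bedtop end [[372. 132.  40.]]
sleeve [[483. 323.  66.]]
dial [[ 482. -201.  132.]]
base [[ 488. -251.   30.]]
tip [[ 480. -130.  110.]]
{'fov_y': 60.46404889079831, 'cx': 283.67036760988753, 'cy': 209.50998636345182, 'D': array([-0.00024782,  0.        ,  0.        ,  0.        ,  0.        ]), 'pose': array([[-4.40248015e-01,  8.57894196e-01,  2.64951380e-01,
         1.74428667e+02],
       [ 8.97875639e-01,  4.20311494e-01,  1.30986962e-01,
        -5.25414563e+02],
       [ 1.01084463e-03,  2.95560140e-01, -9.55323601e-01,
         3.73699875e+02],
       [ 0.00000000e+00,  0.00000000e+00,  0.00000000e+00,
         1.00000000e+00]])}
[[-1.00000e-03 -9.55000e-01 -2.96000e-01  7.52540e+01]
 [ 1.00000e+00 -1.00000e-03 -1.00000e-03  1.30700e+00]
 [ 1.00000e-03 -2.96000e-01  9.55000e-01 -1.43207e+02]
 [ 0.00000e+00  0.00000e+00  0.00000e+00  1.00000e+00]]
[[-0.898 -0.441 -0.001]
 [-0.441  0.898  0.002]
 [ 0.     0.002 -1.   ]]
```

View pics/top0c.png

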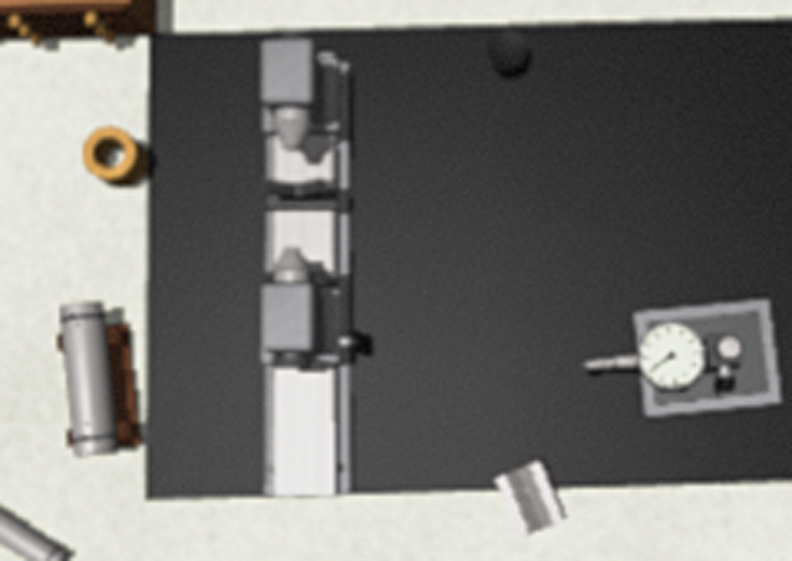

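The enlarged crop confirms the layout: the sleeve in the cradle is about 137 x 38 mm, so it's the right size. The tailstock is well forward, and the gauge stand's knob is on its robot side. I'll move to a viewpoint over the bench centres next.

Emit:
{"fn": "move_arm", "kwargs": {
  "increments": "-36 37 -10 0 0 0;-36 37 -10 0 0 0;-36 37 -10 0 0 0;-36 37 -10 0 0 0;-36 37 -10 0 0 0;-36 37 -10 0 0 0;-36 37 -10 0 0 0;-36 37 -10 0 0 0;-36 37 -10 0 0 0;-36 37 -10 0 0 0",
  "grip": 0
}}

```text
time: 1.35
eef_pos: [402.4, -1.0, 331.5]
orientation: [-0.0, -0.227, 0.974, 0.0]
wrist_force: [1.0, 0.4, -0.6]
gripper_width: 85.8
```

Emit:
{"fn": "move_arm", "kwargs": {
  "increments": "-36 37 0 0 0 0;-36 37 0 0 0 0;-36 37 0 0 0 0;-36 37 0 0 0 0;0 0 0 0 0 0.152;0 0 0 0 0 0.152;0 0 0 0 0 0.152;0 0 0 0 0 0;0 0 0 0 0 0"
}}

```text
time: 2.48
eef_pos: [466.4, 193.6, 331.1]
orientation: [-0.0, -0.002, 1.0, -0.0]
wrist_force: [0.1, -0.1, 0.9]
gripper_width: 85.3
```

Run:
```python
from h import *
import pickle
i=bot.camera_info("wrist"); im=bot.get_image("wrist"); cv2.imwrite("pics/w1.png",im); pickle.dump(i,open("w1.pkl","wb"))
p,r=tool(); print(p,r.as_matrix().round(3), bot.get_obs()['time'])
cv2.imwrite("pics/w1b.png",cv2.resize(im,None,fx=1.42,fy=1.42,interpolation=cv2.INTER_CUBIC))
```

```text
[466.38936003 193.52993828 331.15304104] [[-1.    -0.003 -0.   ]
 [-0.003  1.    -0.   ]
 [ 0.    -0.    -1.   ]] 2.525
```

View pics/w1b.png

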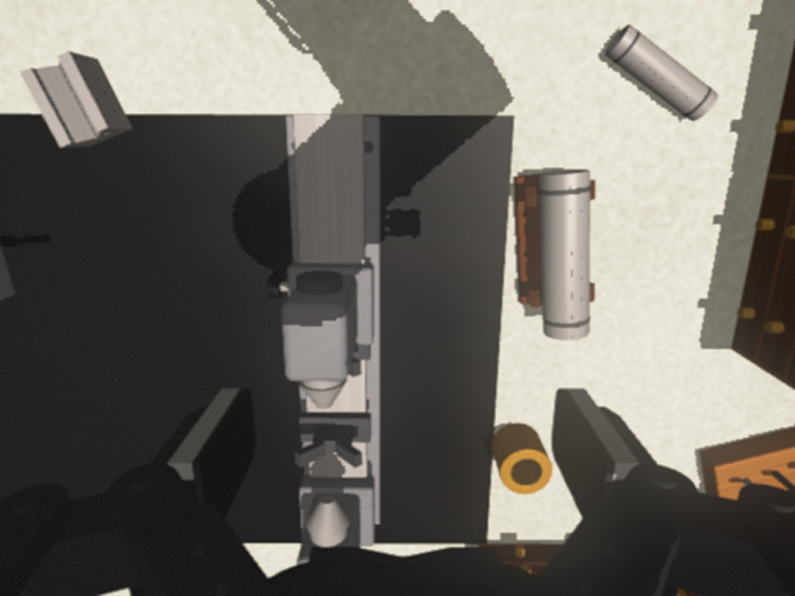

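The wrist view (scaled 1.42x) shows the tailstock casting top at about (284–350, 320–380), its cone tip at (323,405), the headstock cone tip at (328,503) and the near bed end at row 113. The sleeve is at x 541–590, rows 170–338.

Run:
```python
from h import *
import pickle
i=pickle.load(open("w1.pkl","rb")); s=1.42
im=cv2.imread("pics/w1.png")
for n,p,z in [("tailtip",(323,406),110),("headtip",(328,503),110),("bedL",(287,114),40),("bedR",(380,114),40),("sl_a",(567,172),46),("sl_b",(567,336),46),
 ("t1",(284,320),142),("t2",(350,320),142),("t3",(286,380),142),("t4",(348,380),142)]:
    print(n,onplane(i,np.array(p)/s,z).round(1)[0])
# sleeve mask: bright grey region edges per row
g=cv2.cvtColor(im,cv2.COLOR_BGR2HSV)
for row in (130,150,170,190,210,225):
    print(row,[tuple(im[row,c]) for c in range(376,424,4)])
```

```text
tailtip [594.1 131.2 110. ]
headtip [686.5 131.4 110. ]
bedL [371.5 101.5  40. ]
bedR [371.3 175.9  40. ]
sl_a [415.7 328.   46. ]
sl_b [558.7 341.9  46. ]
t1 [509.8 112.7 142. ]
t2 [509.7 158.2 142. ]
t3 [555.4 111.2 142. ]
t4 [555.3 155.5 142. ]
130 [(np.uint8(52), np.uint8(59), np.uint8(70)), (np.uint8(67), np.uint8(72), np.uint8(77)), (np.uint8(98), np.uint8(103), np.uint8(110)), (np.uint8(125), np.uint8(132), np.uint8(140)), (np.uint8(144), np.uint8(152), np.uint8(161)), (np.uint8(164), np.uint8(172), np.uint8(182)), (np.uint8(206), np.uint8(215), np.uint8(223)), (np.uint8(213), np.uint8(220), np.uint8(228)), (np.uint8(174), np.uint8(183), np.uint8(195)), (np.uint8(157), np.uint8(166), np.uint8(175)), (np.uint8(66), np.uint8(79), np.uint8(106)), (np.uint8(200), np.uint8(220), np.uint8(225))]
150 [(np.uint8(49), np.uint8(59), np.uint8(73)), (np.uint8(63), np.uint8(69), np.uint8(75)), (np.uint8(97), np.uint8(102), np.uint8(108)), (np.uint8(126), np.uint8(132), np.uint8(139)), (np.uint8(145), np.uint8(153), np.uint8(161)), (np.uint8(163), np.uint8(171), np.uint8(181)), (np.uint8(20
[... 1819 characters left out ...]
uint8(154), np.uint8(163), np.uint8(172)), (np.uint8(72), np.uint8(88), np.uint8(116)), (np.uint8(211), np.uint8(227), np.uint8(231))]
225 [(np.uint8(210), np.uint8(225), np.uint8(229)), (np.uint8(209), np.uint8(225), np.uint8(229)), (np.uint8(77), np.uint8(82), np.uint8(86)), (np.uint8(122), np.uint8(130), np.uint8(137)), (np.uint8(148), np.uint8(155), np.uint8(164)), (np.uint8(162), np.uint8(170), np.uint8(180)), (np.uint8(183), np.uint8(193), np.uint8(204)), (np.uint8(180), np.uint8(189), np.uint8(200)), (np.uint8(161), np.uint8(171), np.uint8(180)), (np.uint8(122), np.uint8(128), np.uint8(133)), (np.uint8(199), np.uint8(220), np.uint8(224)), (np.uint8(216), np.uint8(231), np.uint8(234))]
```

Run:
```python
from h import *
import pickle
i=pickle.load(open("w1.pkl","rb"))
g=cv2.cvtColor(cv2.imread("pics/w1.png"),cv2.COLOR_BGR2GRAY).astype(float)
def edges(row,c0,c1):
    d=np.diff(g[row-1:row+2,c0:c1].mean(0)); k=np.argsort(-abs(d))[:4]; return sorted((int(c0+q),int(d[q])) for q in k)
for r in (90,110,140): print("L",r,edges(r,190,230))
for r in (90,110,185,220,300,340,360): print("R",r,edges(r,245,285))
for r in (230,240,250,260): print("tail",r,edges(r,190,230),edges(r,230,262))
for r in (275,280,284,288): print("cone",r,edges(r,205,228),edges(r,226,250))
for r in (352,356,360,370,380): print("hcone",r,edges(r,205,232),edges(r,228,255))
```

```text
L 90 [(200, 27), (201, 47), (206, 25), (223, -38)]
L 110 [(202, 15), (203, 7), (207, 9), (208, 6)]
L 140 [(202, 10), (203, 22), (204, 11), (209, 6)]
R 90 [(254, -11), (255, -8), (266, -16), (267, -14)]
R 110 [(254, -7), (255, -9), (266, -15), (267, -16)]
R 185 [(254, 32), (256, -31), (266, -46), (267, -36)]
R 220 [(251, 40), (263, 28), (266, -46), (267, -39)]
R 300 [(260, 33), (261, 26), (266, -44), (267, -41)]
R 340 [(262, 31), (263, 43), (266, -46), (267, -42)]
R 360 [(252, 33), (253, 33), (266, -45), (267, -42)]
tail 230 [(197, 21), (198, 38), (199, 17), (226, 12)] [(242, -20), (243, -24), (250, 27), (251, 40)]
tail 240 [(198, 24), (199, 38), (200, 17), (201, 9)] [(242, -19), (243, -22), (250, 35), (251, 21)]
tail 250 [(198, 17), (199, 36), (200, 22), (201, 12)] [(242, -15), (243, -22), (244, -19), (260, 42)]
tail 260 [(199, 22), (200, 42), (201, 18), (202, 10)] [(252, 22), (253, 55), (254, 39), (256, -46)]
cone 275 [(209, 29), (210, 52), (211, 21), (213, -11)] [(236, -5), (238, 15), (239, 33), (240, 17)]
cone 280 [(210, 35), (211, 34), (215, 38), (217, -19)] [(233, -8), (235, 17), (236, 22), (237, 16)]
cone 284 [(214, 34), (215, 63), (216, 18), (221, -15)] [(230, -7), (233, 22), (234, 27), (235, 8)]
cone 288 [(211, 15), (214, 19), (215, 50), (216, 32)] [(228, 5), (231, 3), (232, 3), (238, 3)]
hcone 352 [(209, 25), (210, 34), (211, -8), (212, -12)] [(235, -10), (236, -12), (252, 34), (253, 31)]
hcone 356 [(210, 22), (222, 16), (223, 19), (224, 17)] [(236, -17), (237, -19), (252, 32), (253, 33)]
hcone 360 [(210, 32), (211, 35), (213, -17), (220, 17)] [(239, -15), (240, -14), (252, 33), (253, 33)]
hcone 370 [(210, 26), (211, 33), (213, -13), (215, 15)] [(244, -20), (245, -14), (252, 28), (253, 40)]
hcone 380 [(218, 27), (219, 30), (220, 18), (221, 9)] [(240, -26), (241, -27), (252, 29), (253, 40)]
```

Run:
```python
from h import *
import pickle
i=pickle.load(open("w1.pkl","rb"))
f=lambda n,p,z:print(n,onplane(i,np.array(p)+.5,[z]*len(p)).round(1)[:,:2].tolist())
f("R outer",[(266.5,90),(266.5,185),(266.5,360)],40)
f("R outer z0",[(266.5,90),(266.5,185),(266.5,360)],0)
f("R inner",[(254.3,90),(255,185)],40)
f("L",[(200.6,90),(203,140)],40)
f("tailL",[(198,230),(198.7,240),(199,250),(200,260)],142)
f("tailR",[(242.5,230),(242.5,240),(243,250)],142)
f("tcone",[(224.6,275),(223.5,280),(224.3,284)],112)
f("hcone",[(229.7,356),(230,360),(230,370)],112)
f("sleeveaxis",[(399,130),(399,170),(399.5,225)],46)
g=cv2.imread("pics/w1.png").mean(2)
for r in (125,145,165,185,205,230):
    d=np.diff(g[r-1:r+2,372:424].mean(0)); print(r,[(372+k,int(d[k])) for k in range(len(d)) if abs(d[k])>18])
for c in (390,400,408): d=np.diff(g[110:250,c-1:c+2].mean(1)); print(c,[(110+k,int(d[k])) for k in range(len(d)) if abs(d[k])>18])
```

```text
R outer [[382.4, 175.1], [493.9, 173.9], [754.1, 171.1]]
R outer z0 [[381.6, 173.3], [503.4, 172.0], [787.6, 168.9]]
R inner [[382.4, 161.1], [494.0, 159.7]]
L [[382.6, 99.6], [439.2, 98.8]]
tailL [[515.2, 110.9], [525.8, 110.9], [536.6, 110.5], [547.5, 110.8]]
tailR [[515.1, 154.7], [525.7, 154.3], [536.4, 154.5]]
tcone [[579.9, 129.4], [586.1, 127.9], [591.2, 128.6]]
hcone [[688.2, 130.7], [694.0, 130.8], [708.7, 130.2]]
sleeveaxis [[426.3, 329.2], [473.5, 333.9], [543.7, 341.3]]
125 [(414, 18), (415, 25)]
145 [(414, 26), (415, 33)]
165 [(414, 32), (415, 21)]
185 [(414, 34), (415, 23)]
205 [(414, -30), (415, -18), (417, 39), (418, 72)]
230 [(381, -56), (382, -53), (414, 37), (415, 24)]
390 [(117, -66), (118, -36), (122, 25), (133, -34), (136, 20), (137, 28), (226, -30), (229, 27), (237, 27), (238, 43)]
400 [(118, -75), (119, -48), (121, 49), (122, 60), (132, -35), (133, -38), (135, 26), (136, 61), (137, 23), (226, -23), (227, -44), (229, 23), (230, 49), (239, 21)]
408 [(118, -81), (119, -52), (120, 42), (121, 51), (131, -49), (132, -29), (135, 37), (136, 31), (225, -39), (226, -23), (229, 30), (230, 22), (238, 19)]
```

Emit:
{"fn": "move_arm", "kwargs": {
  "increments": "-30 -31 20 0 0 0.014;-30 -30 30 0 0 0;0 0 55 0 0 0;0 0 50 0 0 0;0 0 40 0 0 0;0 0 27 0 0 0;0 0 0 0 0 0",
  "grip": 0
}}

```text
time: 3.4
eef_pos: [524.7, 131.5, 107.4]
orientation: [-0.002, 0.006, 1.0, -0.001]
wrist_force: [-0.1, 0.0, -0.5]
gripper_width: 85.4
```

Emit:
{"fn": "move_arm", "kwargs": {
  "increments": "0 0 0 0 0 0;0 0 0 0 0 0;0 0 0 0 0 0;0 0 0 0 0 0;0 0 0 0 0 0",
  "grip": 1,
  "force": 40
}}

```text
time: 4.03
eef_pos: [527.0, 131.4, 111.2]
orientation: [0.001, 0.006, 1.0, -0.0]
wrist_force: [-1.5, -4.0, 5.0]
gripper_width: 45.6
```

Emit:
{"fn": "move_arm", "kwargs": {
  "increments": "15 0 0 0 0 0;15 0 0 0 0 0;15 0 0 0 0 0;15 0 0 0 0 0;15 0 0 0 0 0;13 0 0 0 0 0;8 0 0 0 0 0;4 0 0 0 0 0;0 0 0 0 0 0"
}}

```text
time: 5.15
eef_pos: [427.3, 132.4, 111.2]
orientation: [0.002, 0.006, 1.0, -0.001]
wrist_force: [0.9, -6.6, 5.7]
gripper_width: 45.0
```

Emit:
{"fn": "move_arm", "kwargs": {
  "increments": "0 0 0 0 0 0;0 0 0 0 0 0;0 0 -20 0 0 0;0 0 -40 0 0 0;0 0 -50 0 0 0;0 0 -40 0 0 0;0 0 0 0 0 0",
  "grip": 0
}}

```text
time: 6.02
eef_pos: [427.6, 134.6, 262.7]
orientation: [0.003, 0.006, 1.0, 0.002]
wrist_force: [0.8, 0.3, 0.2]
gripper_width: 85.4
```

Run:
```python
from h import *
import pickle
i=bot.camera_info("wrist"); im=bot.get_image("wrist"); cv2.imwrite("pics/w2.png",im); pickle.dump(i,open("w2.pkl","wb"))
p,r=tool(); print(p,r.as_matrix().round(3), bot.get_obs()['time'])
cv2.imwrite("pics/w2b.png",cv2.resize(im,None,fx=1.42,fy=1.42,interpolation=cv2.INTER_CUBIC))
```

```text
[426.57596138 134.27018566 260.43650368] [[-1.     0.013  0.002]
 [ 0.013  1.     0.002]
 [-0.002  0.002 -1.   ]] 6.075
```

View pics/w2b.png

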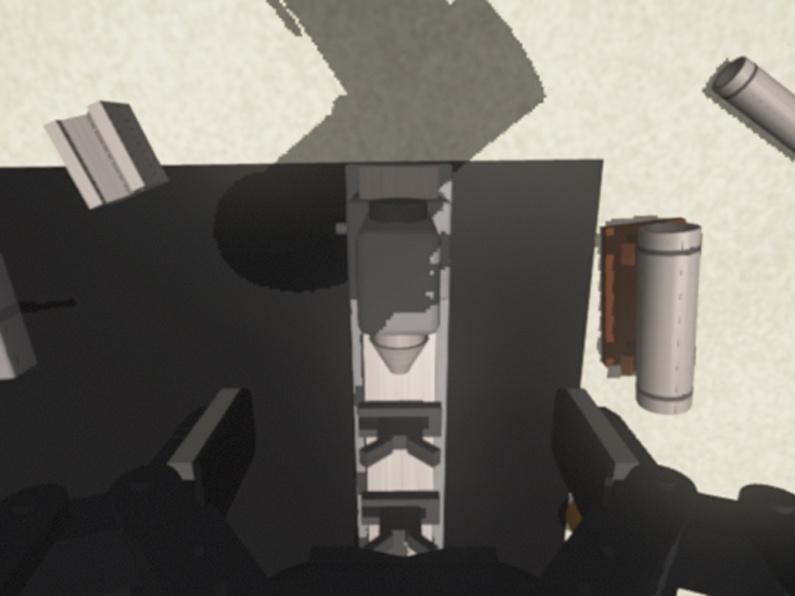

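The tailstock is drawn back (cone tip at 399,373), both vee rests are free (notches near x 400) and the sleeve is at x 637–701, rows 225–411.

Run:
```python
from h import *
import pickle
i=pickle.load(open("w2.pkl","rb")); s=1.42
g=cv2.imread("pics/w2.png").mean(2)
f=lambda n,p,z:print(n,onplane(i,np.array(p),[z]*len(p)).round(1)[:,:2].tolist())
def ed(r,a,b,t=15):
    d=np.diff(g[r-1:r+2,a:b].mean(0)); return [(a+k,int(d[k])) for k in range(len(d)) if abs(d[k])>t]
for r in (245,252,258): print("cone",r,ed(r,250,310))
for r in (190,210): print("tail",r,ed(r,240,330,8))
for r in (190,220,250,270): print("slv",r,ed(r,440,500))
for c in (462,470,478):
    d=np.diff(g[150:300,c-1:c+2].mean(1)); print(c,[(150+k,int(d[k])) for k in range(len(d)) if abs(d[k])>18])
f("tailtip",[(399/s,373/s)],116)
f("rest notch tops",[(400/s,437/s),(400/s,525/s)],80)
f("rest corners",[(361/s,458/s),(440/s,458/s)],101)
```

```text
cone 245 [(253, -39), (255, 62), (256, 25), (262, -20), (263, -31), (264, -25), (296, 17), (297, 31), (298, 24), (305, -26), (306, -20)]
cone 252 [(253, -39), (255, 54), (256, 33), (267, -27), (268, -31), (292, 27), (293, 26), (305, -32), (306, -16)]
cone 258 [(253, -39), (254, -18), (255, 41), (256, 49), (257, 16), (271, -27), (272, -28), (288, 28), (289, 30), (305, -37)]
tail 190 [(243, 9), (244, 20), (245, 9), (301, 9), (302, 23), (304, -21), (305, -14), (309, 31), (310, 17), (312, 9), (314, -9), (315, -30), (316, -32), (317, -16)]
tail 210 [(245, 18), (246, 21), (250, -15), (251, -11), (302, 17), (304, -17), (305, -11), (308, 20), (309, 39), (310, 14), (314, -14), (315, -41), (316, -31)]
slv 190 [(491, 16), (492, 30)]
slv 220 [(490, 30)]
slv 250 [(489, 52), (490, 17)]
slv 270 [(446, -57), (447, -60), (448, -20), (487, 35), (488, 19)]
462 [(150, -22), (151, -43), (152, -32), (153, -30), (154, -31), (156, 19), (163, 20), (175, -25), (179, 24), (277, -24), (278, -23), (280, 18), (281, 27), (290, 36), (291, 24)]
470 [(152, -57), (153, -74), (154, -22), (163, 34), (164, 25), (175, -24), (176, -33), (179, 28), (180, 29), (278, -28), (279, -33), (281, 21), (282, 33), (291, 27), (292, 18)]
478 [(151, -23), (152, -80), (153, -54), (162, 33), (163, 52), (164, 22), (175, -44), (176, -31), (178, 22), (179, 48), (180, 27), (278, -33), (279, -22), (281, 29), (282, 30), (291, 18)]
tailtip [[491.8, 133.0]]
rest notch tops [[560.7, 132.4], [639.1, 131.2]]
rest corners [[563.4, 105.4], [564.3, 160.2]]
```

Run:
```python
from h import *
import pickle
i=pickle.load(open("w2.pkl","rb"))
f=lambda n,p,z:print(n,onplane(i,np.array(p),[z]*len(p)).round(1)[:,:2].tolist())
f("axis46",[(471,190),(468,270)],46)
f("near66",[(470,164)],66); f("near52",[(470,164)],60); f("near26",[(470,153)],26); f("far66",[(470,292)],66)
i=pickle.load(open("w1.pkl","rb")); f("w1 far66",[(400,239.5)],66); f("w1 near66",[(400,122)],66); f("w1 near",[(400,118.5)],66)
```

```text
axis46 [[446.4, 329.2], [537.9, 339.0]]
near66 [[415.5, 313.9]]
near52 [[416.7, 317.0]]
near26 [[411.4, 333.1]]
far66 [[553.6, 333.5]]
w1 far66 [[554.6, 336.3]]
w1 near66 [[415.4, 322.6]]
w1 near [[411.7, 322.2]]
```

Emit:
{"fn": "move_arm", "kwargs": {
  "increments": "-14 50 0 0 0 0;-14 50 0 0 0 0;-14 50 0 0 0 0;-13.5 50.4 0 0 0 0;0 0 40 0 0 -0.118;0 0 50 0 0 0;0 0 40 0 0 0;0 0 0 0 0 0;0 0 0 0 0 0"
}}

```text
time: 7.2
eef_pos: [485.0, 333.6, 130.6]
orientation: [0.001, -0.053, 0.999, 0.0]
wrist_force: [-0.2, 0.2, 1.1]
gripper_width: 85.1
```

Run:
```python
from h import *
import pickle
i=bot.camera_info("wrist"); im=bot.get_image("wrist"); cv2.imwrite("pics/w3.png",im); pickle.dump(i,open("w3.pkl","wb"))
p,r=tool(); print(p,r.as_matrix().round(3), bot.get_obs()['time'])
c=np.array([484.5,334,46]);u=np.array([np.cos(.105),np.sin(.105),0])
q=proj(i,[c-70*u,c,c+70*u]); print(q)
v=im.copy()
for a in q: cv2.drawMarker(v,tuple(int(t) for t in a),(0,0,255),0,10)
cv2.imwrite("pics/w3b.png",cv2.resize(v,None,fx=1.2,fy=1.2))
```

```text
[485.21963845 333.9632488  131.28132451] [[-0.994 -0.105  0.003]
 [-0.105  0.994  0.002]
 [-0.003  0.002 -1.   ]] 7.25
[[282.43283583 106.83444634]
 [282.61167714 216.14511468]
 [282.76198443 307.99228296]]
```

View pics/w3b.png

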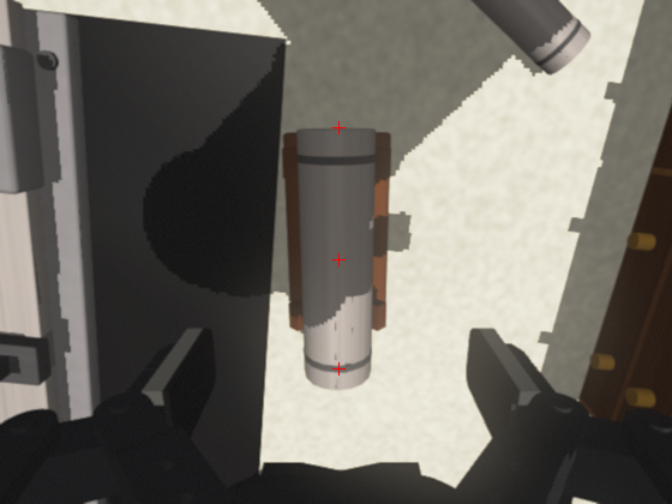

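The projected axis marks (red) fall on the sleeve's centre line, so the estimate holds. I'll descend and grip.

Emit:
{"fn": "move_arm", "kwargs": {
  "increments": "0 0 40 0 0 0;0 0 35 0 0 0;0 0 20 0 0 0;0 0 11 0 0 0;0 0 0 0 0 0;0 0 0 0 0 0"
}}

```text
time: 8.0
eef_pos: [485.1, 334.0, 24.8]
orientation: [0.001, -0.052, 0.999, 0.001]
wrist_force: [0.4, -0.8, 0.6]
gripper_width: 85.3
```

Emit:
{"fn": "move_arm", "kwargs": {
  "increments": "0 0 0 0 0 0;0 0 0 0 0 0;0 0 0 0 0 0;0 0 0 0 0 0;0 0 0 0 0 0;0 0 0 0 0 0",
  "grip": 1,
  "force": 50
}}

```text
time: 8.75
eef_pos: [484.5, 331.3, 24.2]
orientation: [0.0, -0.053, 0.999, -0.002]
wrist_force: [-0.3, -6.7, 7.5]
gripper_width: 38.9
```

Emit:
{"fn": "move_arm", "kwargs": {
  "increments": "0 0 -8 0 0 0;0 0 -20 0 0 0;0 0 -40 0 0 0;0 0 -45 0 0 0;0 0 -31 0 0 0;0 0 0 0 0 0"
}}

```text
time: 9.5
eef_pos: [484.8, 334.3, 168.9]
orientation: [0.001, -0.052, 0.999, 0.002]
wrist_force: [-0.0, -0.1, -8.0]
gripper_width: 39.2
```

Emit:
{"fn": "move_arm", "kwargs": {
  "increments": "-10 -22 0 0 0 0;-20 -43 0 0 0 0;-20 -43 0 0 0 0;-20 -43 0 0 0 0;-20 -43 0 0 0 0;-8.9 -20.8 0 0 0 0;0 0 0 0 0 0.116;0 0 20 0 0 0;0 0 10 0 0 0;0 0 0 0 0 0"
}}

```text
time: 10.75
eef_pos: [603.6, 129.6, 134.6]
orientation: [-0.002, 0.006, 1.0, -0.001]
wrist_force: [0.2, 0.5, -6.6]
gripper_width: 39.5
```

Run:
```python
from h import *
import pickle
i=bot.camera_info("wrist"); im=bot.get_image("wrist"); cv2.imwrite("pics/w4.png",im); pickle.dump(i,open("w4.pkl","wb"))
o=bot.get_obs();p,r=tool(o); print(p,r.as_matrix().round(3), o['time'],o['wrist_force'],o['gripper_width'])
v=im.copy()
for a in proj(i,[[566.5,131,106],[651.5,130,106],[496,132,110],[606,130.5,p[2]+21.8]]): cv2.drawMarker(v,tuple(int(t) for t in a),(0,0,255),0,10)
cv2.imwrite("pics/w4b.png",cv2.resize(v,None,fx=1.2,fy=1.2))
```

```text
[604.47674732 129.82178675 136.09117721] [[-1.     0.011 -0.002]
 [ 0.011  1.    -0.001]
 [ 0.002 -0.001 -1.   ]] 10.8 [ 1.15994059  0.63655274 -6.45326705] 39.34066453527618
```

View pics/w4b.png

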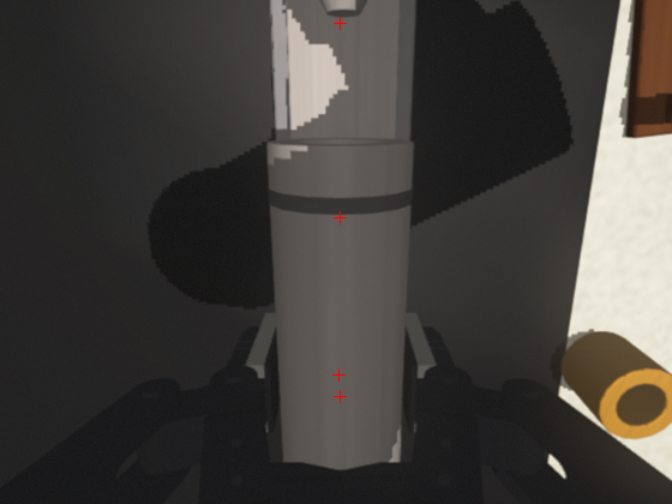

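The sleeve is held in line with the bed: its axis is at column 340, and the tail cone (342,5) and the predicted rest axis marks share that line. I'll lower it gently.

Emit:
{"fn": "move_arm", "kwargs": {
  "increments": "0 0 15 0 0 0;0 0 15 0 0 0;0 0 10 0 0 0;0 0 5 0 0 0;0 0 3 0 0 0;0 0 0 0 0 0"
}}

```text
time: 11.55
eef_pos: [605.2, 129.9, 89.4]
orientation: [0.0, 0.006, 1.0, 0.0]
wrist_force: [0.1, -0.9, -7.3]
gripper_width: 38.9
```

Emit:
{"fn": "move_arm", "kwargs": {
  "increments": "0 0 2 0 0 0;0 0 1 0 0 0;0 0 1 0 0 0;0 0 0 0 0 0"
}}

```text
time: 12.05
eef_pos: [605.0, 129.9, 85.2]
orientation: [-0.0, 0.006, 1.0, -0.0]
wrist_force: [-0.5, 0.1, -6.9]
gripper_width: 39.1
```

Emit:
{"fn": "move_arm", "kwargs": {
  "increments": "0 0 1 0 0 0;0 0 1 0 0 0;0 0 0 0 0 0;0 0 0 0 0 0"
}}

```text
time: 12.55
eef_pos: [605.7, 130.5, 84.4]
orientation: [0.001, 0.005, 1.0, 0.0]
wrist_force: [-2.8, 3.5, 3.4]
gripper_width: 38.8
```

Emit:
{"fn": "move_arm", "kwargs": {
  "increments": "0 0 0 0 0 0;0 0 0 0 0 0;0 0 0 0 0 0;0 0 0 0 0 0",
  "grip": 0
}}

```text
time: 13.05
eef_pos: [605.2, 129.7, 83.2]
orientation: [0.0, 0.006, 1.0, -0.0]
wrist_force: [-0.2, 0.8, 1.0]
gripper_width: 85.6
```

Emit:
{"fn": "move_arm", "kwargs": {
  "increments": "0 0 -15 0 0 0;0 0 -40 0 0 0;0 0 -50 0 0 0;0 0 -55 0 0 0;0 0 -20 0 0 0;50 0 0 0 0 0;60 0 0 0 0 0;20 0 0 0 0 0;0 0 0 0 0 0"
}}

```text
time: 14.18
eef_pos: [474.4, 131.3, 265.4]
orientation: [0.002, 0.005, 1.0, 0.001]
wrist_force: [0.2, -0.6, 0.1]
gripper_width: 85.6
```

Run:
```python
from h import *
import pickle
i=bot.camera_info("wrist"); im=bot.get_image("wrist"); cv2.imwrite("pics/w5.png",im); pickle.dump(i,open("w5.pkl","wb"))
o=bot.get_obs();p,r=tool(o); print(p,r.as_matrix().round(3), o['time'],o['wrist_force'])
v=im.copy()
for a in proj(i,[[566.5,131,106],[651.5,130,106],[496,132,110],[605,130.5,126],[535,131,126],[675,130,126]]): cv2.drawMarker(v,tuple(int(t) for t in a),(0,0,255),0,10)
cv2.imwrite("pics/w5b.png",cv2.resize(v,None,fx=1.2,fy=1.2))
```

```text
[475.21123581 131.45988456 264.81011937] [[-1.     0.01   0.002]
 [ 0.01   1.     0.001]
 [-0.002  0.001 -1.   ]] 14.225 [0.29396991 0.51988308 0.41618582]
```

View pics/w5b.png

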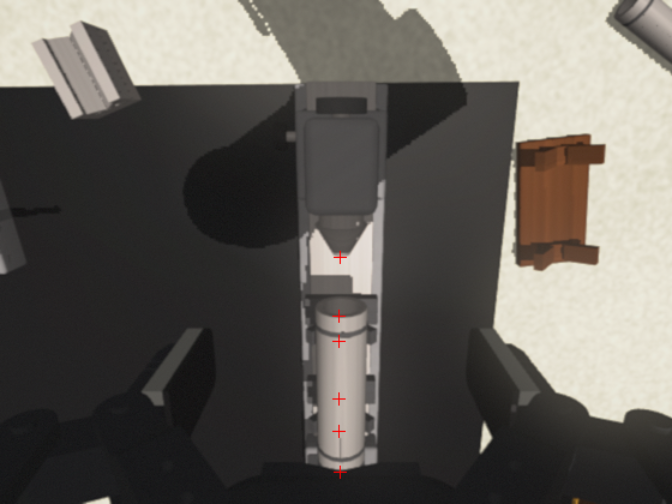

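The sleeve lies square in the rests (near rim at 340,310, axis marks on its centre line), with the tail cone tip at (341,253). I'll grip the tailstock again.

Emit:
{"fn": "move_arm", "kwargs": {
  "increments": "25 0 0 0 0 0;23.5 0.5 20 0 0 0;0 0 50 0 0 0;0 0 45 0 0 0;0 0 30 0 0 0;0 0 11 0 0 0;0 0 0 0 0 0"
}}

```text
time: 15.1
eef_pos: [427.3, 132.4, 107.4]
orientation: [-0.0, 0.006, 1.0, -0.0]
wrist_force: [0.3, 0.1, -0.1]
gripper_width: 85.2
```

Emit:
{"fn": "move_arm", "kwargs": {
  "increments": "0 0 0 0 0 0;0 0 0 0 0 0;0 0 0 0 0 0;0 0 0 0 0 0;0 0 0 0 0 0",
  "grip": 1,
  "force": 60
}}

```text
time: 15.72
eef_pos: [427.3, 132.4, 108.5]
orientation: [0.001, 0.005, 1.0, 0.0]
wrist_force: [-0.0, -1.7, 5.6]
gripper_width: 44.7
```

Emit:
{"fn": "move_arm", "kwargs": {
  "increments": "-8 0 0 0 0 0;-12 0 0 0 0 0;-12 0 0 0 0 0;-8 0 0 0 0 0;-5 0 0 0 0 0;-5 0 0 0 0 0;0 0 0 0 0 0"
}}

```text
time: 16.6
eef_pos: [477.1, 131.9, 108.6]
orientation: [0.001, 0.005, 1.0, 0.0]
wrist_force: [-1.9, -1.9, 6.9]
gripper_width: 45.5
```

Emit:
{"fn": "move_arm", "kwargs": {
  "increments": "-4 0 0 0 0 0;-4 0 0 0 0 0;-4 0 0 0 0 0;-4 0 0 0 0 0;-2 0 0 0 0 0;0 0 0 0 0 0"
}}

```text
time: 17.35
eef_pos: [493.6, 131.7, 108.5]
orientation: [-0.001, 0.005, 1.0, 0.0]
wrist_force: [-7.7, 1.3, 11.2]
gripper_width: 45.3
```

Emit:
{"fn": "move_arm", "kwargs": {
  "increments": "-2 0 0 0 0 0;-2 0 0 0 0 0;-2 0 0 0 0 0;0 0 0 0 0 0"
}}

```text
time: 17.85
eef_pos: [499.1, 131.7, 108.5]
orientation: [-0.001, 0.005, 1.0, 0.0]
wrist_force: [-10.3, 0.8, 12.2]
gripper_width: 45.2
```

Emit:
{"fn": "move_arm", "kwargs": {
  "increments": "-1 0 0 0 0 0;-1 0 0 0 0 0;-1 0 0 0 0 0;0 0 0 0 0 0"
}}

```text
time: 18.35
eef_pos: [501.7, 131.6, 108.5]
orientation: [-0.001, 0.005, 1.0, 0.0]
wrist_force: [-11.7, 0.8, 12.2]
gripper_width: 45.3
```

Emit:
{"fn": "move_arm", "kwargs": {
  "increments": "-1 0 0 0 0 0;-1 0 0 0 0 0;0 0 0 0 0 0;0 0 0 0 0 0"
}}

```text
time: 18.85
eef_pos: [503.6, 131.7, 108.5]
orientation: [-0.001, 0.005, 1.0, 0.0]
wrist_force: [-12.4, 0.6, 13.8]
gripper_width: 45.4
```

Emit:
{"fn": "move_arm", "kwargs": {
  "increments": "-1 0 0 0 0 0;-1 0 0 0 0 0;0 0 0 0 0 0;0 0 0 0 0 0"
}}

```text
time: 19.35
eef_pos: [504.8, 131.6, 108.5]
orientation: [-0.002, 0.005, 1.0, 0.0]
wrist_force: [-16.0, 1.9, 16.1]
gripper_width: 45.2
```

Emit:
{"fn": "move_arm", "kwargs": {
  "increments": "-1 0 0 0 0 0;-1 0 0 0 0 0;0 0 0 0 0 0;0 0 0 0 0 0"
}}

```text
time: 19.85
eef_pos: [505.3, 131.6, 108.5]
orientation: [-0.003, 0.006, 1.0, 0.0]
wrist_force: [-22.2, 2.6, 20.1]
gripper_width: 45.4
```

Emit:
{"fn": "move_arm", "kwargs": {
  "increments": "-1 0 0 0 0 0;-1 0 0 0 0 0;0 0 0 0 0 0;0 0 0 0 0 0"
}}

```text
time: 20.35
eef_pos: [505.6, 131.6, 108.5]
orientation: [-0.005, 0.005, 1.0, 0.0]
wrist_force: [-29.0, 3.8, 24.6]
gripper_width: 45.0
```

Run:
```python
from h import *
import pickle
i=bot.camera_info("wrist"); im=bot.get_image("wrist"); cv2.imwrite("pics/w6.png",im); pickle.dump(i,open("w6.pkl","wb"))
o=bot.get_obs();p,r=tool(o); print(p, o['time'],o['wrist_force'])
cv2.imwrite("pics/side6.png",bot.get_image("side"))
```

```text
[505.58019623 131.59243125 108.48723701] 20.4 [-29.78467043   4.22822298  24.60659587]
```

Emit:
{"fn": "move_arm", "kwargs": {
  "increments": "2 0 0 0 0 0;2 0 0 0 0 0;2 0 0 0 0 0;0 0 0 0 0 0"
}}

```text
time: 20.95
eef_pos: [505.2, 131.7, 108.5]
orientation: [0.0, 0.005, 1.0, 0.0]
wrist_force: [-4.4, -0.6, 9.1]
gripper_width: 45.3
```

Emit:
{"fn": "move_arm", "kwargs": {
  "increments": "0 0 0 0 0 0;0 0 0 0 0 0;0 0 0 0 0 0;0 0 0 0 0 0",
  "grip": 0
}}

```text
time: 21.45
eef_pos: [505.6, 131.5, 107.2]
orientation: [-0.0, 0.006, 1.0, -0.0]
wrist_force: [0.8, -0.6, 0.5]
gripper_width: 85.6
```

Emit:
{"fn": "move_arm", "kwargs": {
  "increments": "0 0 -15 0 0 0;0 0 -40 0 0 0;0 0 -50 0 0 0;0 0 -50 0 0 0;20 -55 0 0 0 0;20 -58 0 0 0 0;0 -58 0 0 0 0;0 -40 0 0 0 0;0 0 0 0 0 0"
}}

```text
time: 22.58
eef_pos: [463.0, -81.3, 263.5]
orientation: [0.001, 0.007, 1.0, -0.0]
wrist_force: [-0.8, 0.3, -1.0]
gripper_width: 85.6
```

Run:
```python
from h import *
import pickle
i=bot.camera_info("wrist"); im=bot.get_image("wrist"); cv2.imwrite("pics/w7.png",im); pickle.dump(i,open("w7.pkl","wb"))
o=bot.get_obs();p,r=tool(o); print(p,r.as_matrix().round(3), o['time'],o['wrist_force'],o['joint_positions'])
v=im.copy()
a=-.0108; O=np.array([587,131]); 
def B(x,y,z): return [O[0]+x-a*y,O[1]+y+a*x,z]
for q in proj(i,[B(39,0,130),B(-31,0,130),B(109,0,130),B(39,-20,110)]): cv2.drawMarker(v,tuple(int(t) for t in q),(0,0,255),0,10)
cv2.imwrite("pics/w7b.png",cv2.resize(v,None,fx=1.42,fy=1.42,interpolation=cv2.INTER_CUBIC))
```

```text
[463.13630457 -80.01155932 263.2778075 ] [[-1.     0.014  0.001]
 [ 0.014  1.     0.   ]
 [-0.001  0.    -1.   ]] 22.625 [-0.75046076  0.08937287 -0.71701701] [ 1.63762940e-01  8.61200037e-02 -1.78919106e-02  1.30750573e-04
 -1.46548045e+00 -1.74829665e+00]
```

View pics/w7b.png

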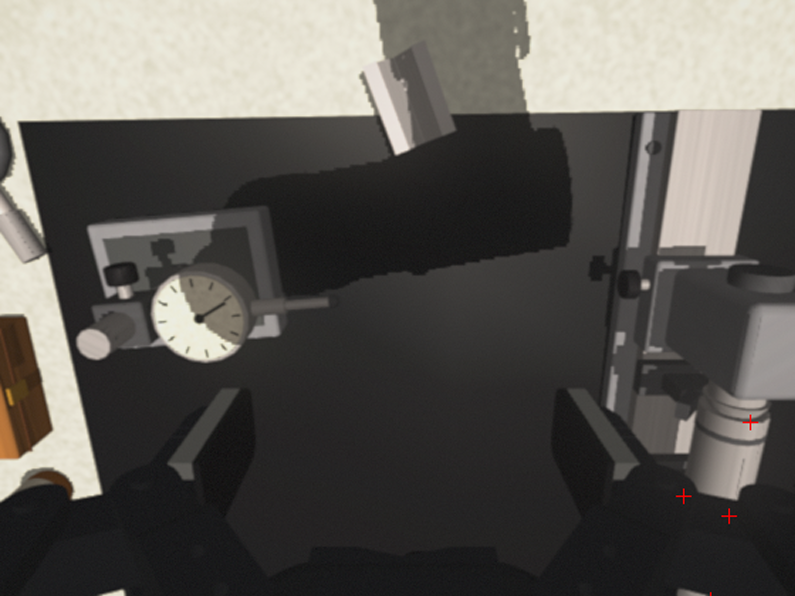

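The sleeve is carried at the predicted seated place, with end marks matching at (750,422). The stand shows its column top at (94,343), dial centre (200,318), plunger tip (338,300), and near base edge from (88,226) to (265,208).

Run:
```python
from h import *
import pickle
i=pickle.load(open("w7.pkl","rb")); s=1.42
n=["col","dial","tip","e1","e2","e3","slvL","slvR"]
P=onplane(i,np.array([(94,343),(200,318),(338,300),(88,226),(265,208),(283,334),(694,470),(764,470)])/s,[152,132,110,30,30,30,110,110])
for a,b in zip(n,P): print(a,b.round(1))
for a,b in((0,1),(0,2),(1,2),(3,4)): d=P[b]-P[a]; print(n[a],n[b],np.hypot(*d[:2]).round(1),np.degrees(np.arctan2(d[1],d[0])).round(2))
j=bot.camera_info("top"); im=bot.get_image("top"); cv2.imwrite("pics/top7.png",im)
g=im[195:265,300:380]
hsv=cv2.cvtColor(g,cv2.COLOR_BGR2GRAY); m=(hsv>70).astype(np.uint8); c=max(cv2.findContours(m,0,2)[0],key=cv2.contourArea); r=cv2.minAreaRect(c); b=cv2.boxPoints(r)+[300,195]; print(r,onplane(j,b,[30]*4).round(1)[:,:2])
```

```text
col [ 489.1 -246.3  152. ]
dial [ 482.8 -196.1  132. ]
tip [ 480.2 -120.   110. ]
e1 [ 445.2 -312.9   30. ]
e2 [ 434.  -180.7   30. ]
e3 [ 532.8 -176.    30. ]
slvL [604.8 114.9 110. ]
slvR [605.5 162.3 110. ]
col dial 50.6 97.18
col tip 126.7 94.04
dial tip 76.1 91.96
e1 e2 132.6 94.82
((33.0, 28.5), (57.0, 66.0), 90.0) [[ 598.6 -114.6]
 [ 592.9 -322.9]
 [ 414.2 -313.5]
 [ 420.5 -108.7]]
```

Run:
```python
from h import *
import pickle
i=pickle.load(open("w7.pkl","rb")); s=1.42
for n,p,z in [("box tr",(25,316),45),("box r",(50,440),45),("box r bottom",(50,440),0),("mic",(45,253),14),("mic",(45,253),6),("bottle",(72,485),60)]: print(n,onplane(i,np.array(p)/s,z).round()[0])
j=bot.camera_info("top")
for n,p,z in [("bottle cap",(399,157),115),("bottle base",(392,166),20),("box tl",(390,182),45),("box br",(415,216),45),("box bl",(390,215),45),("mic anvil",(398,266),10),("mic tip",(384,235),10)]: print(n,onplane(j,p,z).round()[0])
cv2.imwrite("pics/top7c.png",cv2.resize(cv2.imread("pics/top7.png")[130:280,290:440],None,fx=4,fy=4,interpolation=cv2.INTER_CUBIC))
```

```text
box tr [ 510. -364.   45.]
box r [ 616. -369.   45.]
box r bottom [ 645. -405.    0.]
mic [ 468. -361.   14.]
mic [ 470. -366.    6.]
bottle [ 648. -349.   60.]
bottle cap [ 692. -410.  115.]
bottle base [ 686. -414.   20.]
box tl [ 630. -398.   45.]
box br [ 521. -470.   45.]
box bl [ 526. -391.   45.]
mic anvil [ 367. -417.   10.]
mic tip [ 466. -378.   10.]
```

View pics/top7c.png

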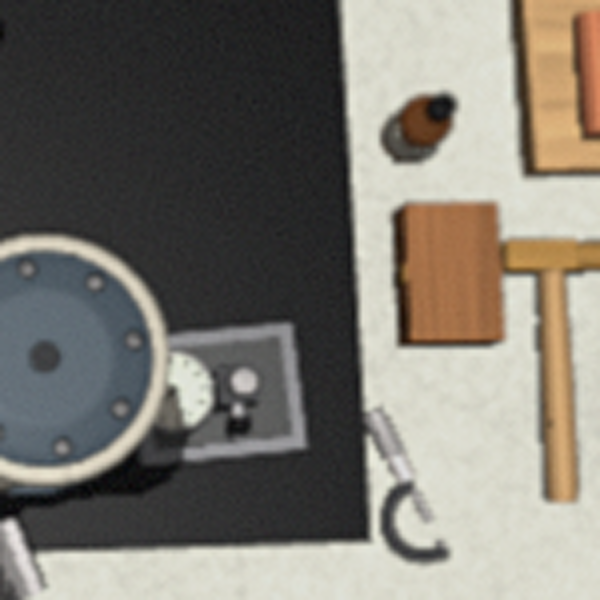

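The top crop shows the base's back face at about px 365 and the box, bottle and micrometer well behind it, so there is room to push from the side and from behind. I'll go to the robot-side face with the tool leaning back to clear the knob.

Emit:
{"fn": "move_arm", "kwargs": {
  "increments": "17 -55 0 0 0 0;18 -55 0 0 0 0;17.7 -55.8 0 0 0 0;0 0 0 0 -0.18 0;0 0 0 0 -0.18 0;0 0 0 0 0 0;0 0 0 0 0 0"
}}

```text
time: 23.55
eef_pos: [409.1, -243.7, 263.1]
orientation: [0.179, 0.005, 0.984, -0.001]
wrist_force: [0.9, 0.4, -0.1]
gripper_width: 85.6
```

Emit:
{"fn": "move_arm", "kwargs": {
  "increments": "17.6 0 46.8 0 0 0;17.6 0 46.8 0 0 0;17.6 0 46.8 0 0 0;17.6 0 46.8 0 0 0;12.3 0 32.8 0 0 0;7 0 18.7 0 0 0;0 0 0 0 0 0;0 0 0 0 0 0"
}}

```text
time: 24.55
eef_pos: [410.2, -244.2, 8.0]
orientation: [0.179, 0.005, 0.984, -0.001]
wrist_force: [-0.6, 0.1, -0.1]
gripper_width: 85.5
```

Emit:
{"fn": "move_arm", "kwargs": {
  "increments": "2.1 0 5.6 0 0 0;-9.4 0 3.5 0 0 0;-4.7 0 1.8 0 0 0;-4.7 0 1.8 0 0 0;-4.7 0 1.8 0 0 0;-4.7 0 1.8 0 0 0;-4.7 0 1.8 0 0 0;0 0 0 0 0 0"
}}

```text
time: 25.55
eef_pos: [442.4, -243.8, 0.1]
orientation: [0.177, 0.006, 0.984, -0.0]
wrist_force: [-2.8, 3.0, -0.7]
gripper_width: 85.3
```

Emit:
{"fn": "move_arm", "kwargs": {
  "increments": "-9.4 0 3.4 0 0 0;-9.4 0 3.4 0 0 0;-9.4 0 3.4 0 0 0;-9.4 0 3.4 0 0 0;-9.4 0 3.4 0 0 0;-9.4 0 3.4 0 0 0;-9.4 0 3.4 0 0 0;-9.4 0 3.4 0 0 0;0 0 0 0 0 0;0 0 0 0 0 0"
}}

```text
time: 26.8
eef_pos: [525.5, -245.9, 3.4]
orientation: [0.181, 0.005, 0.984, -0.002]
wrist_force: [0.2, 0.2, 0.5]
gripper_width: 85.3
```

Run:
```python
from h import *
import pickle
i=bot.camera_info("wrist"); im=bot.get_image("wrist"); cv2.imwrite("pics/w8.png",im); pickle.dump(i,open("w8.pkl","wb"))
o=bot.get_obs();p,r=tool(o); print(p,r.as_matrix().round(3), o['time'],o['wrist_force'])
im2=bot.get_image("top")[110:290,190:420]
cv2.imwrite("pics/w8b.png",np.hstack([cv2.resize(im,(400,300)),cv2.resize(im2,(383,300),interpolation=cv2.INTER_CUBIC)]))
```

```text
[ 525.20428137 -245.8181844     3.30063498] [[-0.935  0.011  0.355]
 [ 0.01   1.    -0.005]
 [-0.355 -0.001 -0.935]] 26.85 [0.3966044  0.42529262 0.1606339 ]
```

View pics/w8b.png

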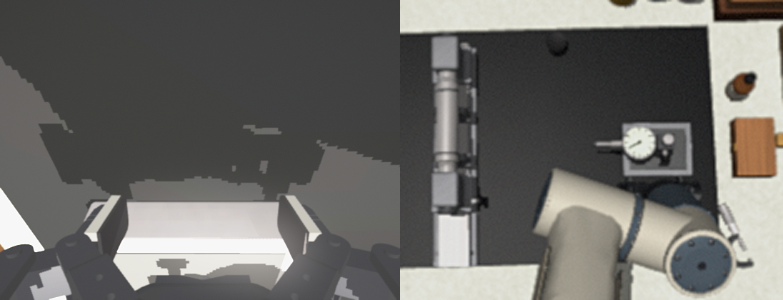

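Both fingers are flush on the base side face, and the top view shows the stand square, with the sleeve seated between the cones. I'll continue the side push, then step away to measure.

Emit:
{"fn": "move_arm", "kwargs": {
  "increments": "-7.5 0 2.9 0 0 0;-7.5 0 2.9 0 0 0;-7.5 0 2.9 0 0 0;-7.5 0 2.9 0 0 0;-3.8 0 1.5 0 0 0;-2.8 0 1 0 0 0;0 0 0 0 0 0;0 0 0 0 0 0"
}}

```text
time: 27.9
eef_pos: [561.5, -246.0, 1.7]
orientation: [0.178, 0.006, 0.984, -0.001]
wrist_force: [-7.1, -0.9, 5.7]
gripper_width: 85.3
```

Emit:
{"fn": "move_arm", "kwargs": {
  "increments": "9.4 0 -3.5 0 0 0;14 0 -5.3 0 0 0;-17.6 0 -46.8 0 0 0;-19 0 -50 0 0 0;-19 0 -50 0 0 0;-19 0 -50 0 0 0;-19 30 -50 0 0.18 0;-10 50 -40 0 0.18 0;0 30 0 0 0 0;0 0 0 0 0 0"
}}

```text
time: 29.15
eef_pos: [543.2, -146.4, 289.5]
orientation: [0.028, 0.002, 1.0, 0.003]
wrist_force: [-0.4, 0.1, -0.6]
gripper_width: 85.7
```

Emit:
{"fn": "move_arm", "kwargs": {
  "increments": "0 50 0 0 0 0;0 50 0 0 0 0;0 0 0 0 0 0;0 0 0 0 0 0"
}}

```text
time: 29.65
eef_pos: [543.2, -49.1, 290.0]
orientation: [0.028, 0.004, 1.0, 0.003]
wrist_force: [0.3, -0.4, 0.2]
gripper_width: 85.4
```

```bash
cat > stand.py <<'E'
from h import *
import pickle,sys
n=sys.argv[1]; cx,cy=float(sys.argv[2]),float(sys.argv[3])
i=bot.camera_info("wrist"); im=bot.get_image("wrist"); cv2.imwrite(f"pics/{n}.png",im); pickle.dump(i,open(n+".pkl","wb"))
o=bot.get_obs(); print(o['time'],np.array(o['eef_pos']).round(1),np.array(o['joint_positions']).round(2))
g=cv2.cvtColor(im,cv2.COLOR_BGR2GRAY)
q=proj(i,[[cx,cy,152],[cx,cy+46,132],[cx+1,cy+128,110],[626,110.5,110]]); print("pred",q.round(0).tolist())
# dial: bright blob nearest prediction
b=cv2.inRange(im,(150,165,165),(255,255,255)); b=cv2.morphologyEx(b,cv2.MORPH_CLOSE,np.ones((9,9)))
for c in cv2.findContours(b,0,2)[0]:
    (x,y),r=cv2.minEnclosingCircle(c)
    if 12<r<50 and np.hypot(x-q[1,0],y-q[1,1])<60: print("dial px",round(x,1),round(y,1),"r",round(r,1),onplane(i,(x,y),132).round(1)[0])
# stem: bright pixels right of dial on the black mat
x0,x1=int(q[1,0]+45),int(q[3,0]+10)
for x in range(x0,x1,4):
    col=g[int(q[2,1])-40:int(q[2,1])+40,x].astype(int); k=np.where(col>65)[0]
    print(x,(int(q[2,1])-40+k.min(),int(q[2,1])-40+k.max(),len(k)) if len(k) else '-',end=' ')
E
python3 stand.py w9 618 -245
```

```text
29.7 [543.3 -49.4 290.1] [ 0.2   0.2   0.18  0.01 -1.49 -1.78]
pred [[58.0, 271.0], [120.0, 260.0], [213.0, 249.0], [443.0, 253.0]]
165 (np.int64(209), np.int64(277), 50) 169 (np.int64(218), np.int64(254), 30) 173 (np.int64(230), np.int64(251), 21) 177 (np.int64(245), np.int64(251), 7) 181 (np.int64(245), np.int64(251), 7) 185 (np.int64(245), np.int64(251), 7) 189 (np.int64(245), np.int64(251), 7) 193 (np.int64(245), np.int64(251), 7) 197 (np.int64(245), np.int64(251), 7) 201 (np.int64(246), np.int64(251), 6) 205 - 209 - 213 - 217 - 221 - 225 - 229 - 233 - 237 - 241 - 245 - 249 - 253 - 257 - 261 - 265 - 269 - 273 - 277 - 281 - 285 - 289 - 293 - 297 - 301 - 305 - 309 - 313 - 317 - 321 - 325 - 329 - 333 - 337 - 341 - 345 - 349 - 353 - 357 - 361 - 365 - 369 - 373 - 377 - 381 - 385 - 389 (np.int64(265), np.int64(288), 24) 393 (np.int64(239), np.int64(274), 36) 397 (np.int64(209), np.int64(272), 64) 401 (np.int64(209), np.int64(275), 67) 405 (np.int64(209), np.int64(281), 50) 409 (np.int64(209), np.int64(288), 55) 413 (np.int64(213), np.int64(288), 57) 417 (np.int64(209), np.int64(288), 56) 421 (np.int64(209), np.int64(288), 56) 425 (np.int64(209), np.int64(285), 53) 429 (np.int64(209), np.int64(288), 51) 433 (np.int64(209), np.int64(288), 50) 437 (np.int64(209), np.int64(288), 44) 441 (np.int64(209), np.int64(288), 49) 445 (np.int64(209), np.int64(288), 72) 449 (np.int64(209), np.int64(288), 76)
```

Run:
```python
from h import *
import pickle
i=pickle.load(open("w9.pkl","rb")); g=cv2.imread("pics/w9.png").mean(2)
print(g[242:256,198:222:2].round().astype(int))
print(onplane(i,[(178,248.5),(190,248.5),(202,248.9),(204,249)],[110]*4).round(1))
# sleeve: dark groove rings / ends along column through sleeve
q=proj(i,[[x,130.5-.0108*(x-626),130] for x in (556,626,696)]); print(q.round(1))
c=int(q[1,0]); print([(r,int(g[r,c-1:c+2].mean())) for r in range(int(q[0,1])-25,int(q[2,1])+10,3)])
```

```text
[[ 43  41  43  41  43  42  43  41  44  41  41  40]
 [ 42  42  42  42  42  41  41  41  41  42  41  42]
 [ 50  45  45  43  40  42  42  43  42  39  42  43]
 [ 73  59  60  46  43  41  42  41  42  43  41  40]
 [ 98  72  72  57  42  43  42  42  42  41  42  41]
 [118  80  81  64  42  42  40  40  42  43  41  41]
 [130  88  86  70  44  42  41  40  41  43  42  42]
 [135  88  88  68  44  40  40  42  41  42  41  42]
 [125  86  86  64  41  43  41  41  39  41  40  41]
 [ 79  73  73  50  42  43  40  42  41  41  41  41]
 [ 43  50  51  43  42  40  41  41  42  40  41  40]
 [ 41  41  40  42  41  42  43  41  42  41  41  40]
 [ 42  42  41  40  41  41  41  42  43  41  40  39]
 [ 43  41  41  41  44  42  42  41  44  42  41  42]]
[[ 617.8 -151.5  110. ]
 [ 618.  -139.8  110. ]
 [ 618.5 -128.   110. ]
 [ 618.7 -126.1  110. ]]
[[488.6 191.8]
 [473.7 263. ]
 [460.8 324.6]]
[(166, 61), (169, 77), (172, 125), (175, 129), (178, 133), (181, 107), (184, 122), (187, 119), (190, 91), (193, 143), (196, 145), (199, 147), (202, 151), (205, 89), (208, 105), (211, 158), (214, 159), (217, 161), (220, 162), (223, 164), (226, 165), (229, 166), (232, 167), (235, 169), (238, 171), (241, 174), (244, 178), (247, 181), (250, 184), (253, 188), (256, 189), (259, 190), (262, 181), (265, 189), (268, 183), (271, 187), (274, 186), (277, 185), (280, 185), (283, 184), (286, 182), (289, 180), (292, 179), (295, 176), (298, 175), (301, 172), (304, 169), (307, 166), (310, 120), (313, 121), (316, 138), (319, 117), (322, 62), (325, 49), (328, 45), (331, 39)]
```

Run:
```python
from h import *
import pickle
i=pickle.load(open("w9.pkl","rb")); g=cv2.imread("pics/w9.png").mean(2)
a=onplane(i,(488,191.5),130)[0]; 
for col in (470,476,482):
  c=col
  print(col,[(r,int(g[r,c-1:c+2].mean())) for r in list(range(184,214))+list(range(300,330))])
for r in (190,206,311.5,321): print(r,onplane(i,(474,r),130).round(1)[0])
```

```text
470 [(184, 107), (185, 106), (186, 108), (187, 109), (188, 102), (189, 83), (190, 93), (191, 123), (192, 130), (193, 131), (194, 132), (195, 133), (196, 134), (197, 134), (198, 135), (199, 137), (200, 137), (201, 138), (202, 138), (203, 128), (204, 94), (205, 77), (206, 77), (207, 86), (208, 117), (209, 140), (210, 146), (211, 146), (212, 148), (213, 148), (300, 181), (301, 178), (302, 179), (303, 178), (304, 177), (305, 177), (306, 175), (307, 176), (308, 175), (309, 175), (310, 162), (311, 110), (312, 88), (313, 93), (314, 120), (315, 160), (316, 169), (317, 168), (318, 167), (319, 165), (320, 164), (321, 161), (322, 148), (323, 129), (324, 120), (325, 122), (326, 122), (327, 110), (328, 75), (329, 44)]
476 [(184, 131), (185, 133), (186, 134), (187, 136), (188, 136), (189, 126), (190, 93), (191, 104), (192, 145), (193, 155), (194, 155), (195, 156), (196, 156), (197, 156), (198, 157), (199, 158), (200, 159), (201, 160), (202, 160), (203, 160), (204, 149), (205, 107), (206, 85), (207, 86), (208, 97), (209, 130), (210, 159), (211, 166), (212, 165), (213, 165), (300, 155), (301, 150), 
[... 404 characters left out ...]
191, 103), (192, 128), (193, 164), (194, 172), (195, 172), (196, 173), (197, 173), (198, 175), (199, 176), (200, 177), (201, 178), (202, 179), (203, 180), (204, 175), (205, 141), (206, 102), (207, 91), (208, 92), (209, 122), (210, 176), (211, 189), (212, 189), (213, 190), (300, 50), (301, 51), (302, 49), (303, 50), (304, 50), (305, 50), (306, 49), (307, 50), (308, 49), (309, 50), (310, 49), (311, 48), (312, 49), (313, 49), (314, 48), (315, 49), (316, 48), (317, 48), (318, 48), (319, 48), (320, 47), (321, 47), (322, 47), (323, 47), (324, 47), (325, 47), (326, 47), (327, 48), (328, 47), (329, 46)]
190 [554.2 118.2 130. ]
206 [569.  120.8 130. ]
311.5 [680.5 140.4 130. ]
321 [691.8 142.4 130. ]
```

Emit:
{"fn": "move_arm", "kwargs": {
  "increments": "0 0 0 0 0.056 0;0 0 0 0 0 -0.175;0 0 0 0 0 -0.175;0 0 0 0 0 -0.175;0 0 0 0 0 -0.175;0 0 0 0 0 -0.175;0 0 0 0 0 -0.175;0 0 0 0 0 -0.175;0 0 0 0 0 -0.175;0 0 0 0 0 -0.172"
}}

```text
time: 30.95
eef_pos: [543.5, -49.9, 290.0]
orientation: [0.002, -0.706, 0.708, 0.002]
wrist_force: [0.4, 0.5, -0.4]
gripper_width: 85.3
```

Emit:
{"fn": "move_arm", "kwargs": {
  "increments": "29 -8 0 0 0 0;58 -15 0 0 0 0;58 -15 0 0 0 0;58 -15 0 0 0 0;58 -15 0 0 0 0;28 -7 0 0 0 0;0 0 0 0 0 0;0 0 0 0 0 0"
}}

```text
time: 31.95
eef_pos: [616.3, -338.4, 288.4]
orientation: [0.002, -0.704, 0.71, 0.002]
wrist_force: [0.4, 0.2, 0.2]
gripper_width: 85.2
```

Run:
```python
from h import *
o=bot.get_obs();p,r=tool(o); print(p.round(1),r.as_matrix().round(4).tolist(), o['time'],np.array(o['joint_positions']).round(2))
```

```text
[ 616.3 -338.4  288.4] [[-0.0076, -1.0, -0.0006], [-1.0, 0.0076, 0.0055], [-0.0055, 0.0007, -1.0]] 31.95 [-0.28  0.6   0.78 -0.01 -1.75  0.27]
```

Emit:
{"fn": "move_arm", "kwargs": {
  "increments": "0 0 60 0 0 0;0 0 60 0 0 0;0 0 60 0 0 0;0 0 50 0 0 0;0 0 35 0 0 0;0 0 15 0 0 0;0 0 5 0 0 0;0 0 0 0 0 0;0 0 0 0 0 0"
}}

```text
time: 33.08
eef_pos: [617.7, -336.6, 5.3]
orientation: [0.002, -0.705, 0.709, 0.001]
wrist_force: [0.4, 0.2, 0.9]
gripper_width: 85.2
```

Emit:
{"fn": "move_arm", "kwargs": {
  "increments": "0 0 6 0 0 0;-4 0 0 0 0 0;-4 0 0 0 0 0;-4 0 0 0 0 0;-6 -0.1 0 0 0 0;-10 -0.2 0 0 0 0;-10 -0.2 0 0 0 0;-10 -0.2 0 0 0 0;-10 -0.2 0 0 0 0;0 0 0 0 0 0"
}}

```text
time: 34.33
eef_pos: [618.3, -276.8, -1.8]
orientation: [0.002, -0.705, 0.709, 0.002]
wrist_force: [0.1, -0.0, -0.4]
gripper_width: 85.6
```

Emit:
{"fn": "move_arm", "kwargs": {
  "increments": "-10 -0.2 0 0 0 0;-10 -0.2 0 0 0 0;-10 -0.2 0 0 0 0;-10 -0.2 0 0 0 0;-10 -0.2 0 0 0 0;-10 -0.2 0 0 0 0;-10 -0.2 0 0 0 0;-10 -0.2 0 0 0 0;-10 -0.2 0 0 0 0;0 0 0 0 0 0"
}}

```text
time: 35.58
eef_pos: [620.3, -186.6, -1.9]
orientation: [0.002, -0.705, 0.709, 0.003]
wrist_force: [-0.2, 0.5, 0.1]
gripper_width: 85.2
```

Emit:
{"fn": "move_arm", "kwargs": {
  "increments": "-10 -0.2 0 0 0 0;-10 -0.2 0 0 0 0;-10 -0.2 0 0 0 0;-10 -0.2 0 0 0 0;-10 -0.2 0 0 0 0;-6 -0.1 0 0 0 0;0 0 0 0 0 0;0 0 0 0 0 0"
}}

```text
time: 36.58
eef_pos: [622.3, -131.9, -1.0]
orientation: [0.002, -0.705, 0.709, 0.002]
wrist_force: [-0.4, -0.7, -1.2]
gripper_width: 85.3
```

Run:
```python
from h import *
import pickle
o=bot.get_obs();p,r=tool(o); print(p.round(1),r.as_matrix().round(4).tolist(), o['time'],o['wrist_force'])
j=bot.camera_info("top"); im=bot.get_image("top"); cv2.imwrite("pics/top10.png",im)
pickle.dump(bot.camera_info("wrist"),open("w10.pkl","wb")); cv2.imwrite("pics/w10.png",bot.get_image("wrist"))
q=proj(j,[[624,95,110],[624,13,132],[625,131,130],[555,131,130],[695,131,130]]); print(q.round(1))
g=im.mean(2); y=int(q[0,1]); x=int(q[0,0])
print(x,y); print(g[y-7:y+8,x-25:x+18].round().astype(int))
```

```text
[ 622.3 -131.9   -1. ] [[-0.0064, -1.0, 0.0006], [-1.0, 0.0064, 0.0059], [-0.0059, -0.0006, -1.0]] 36.575 [-0.43152725 -0.67504542 -1.21757737]
[[230.  184.4]
 [257.3 182.2]
 [216.7 183.2]
 [216.9 207.1]
 [216.5 159.6]]
229 184
[[ 59  59  56  59  56  60  54  81 120 146 158 173 187 196 186 162 150 161
  170 173 173 174 169 149 127 137 149 150 154 160 168 170 169 170 169 168
  170 168 168 167 167 167 170]
 [ 57  57  58  56  56  56  58  79 120 146 158 171 187 198 187 154 146 154
  165 169 167 169 164 143 123 135 145 148 152 160 165 166 168 168 169 170
  170 167 170 169 168 168 169]
 [ 58  57  58  58  56  56  62  86 124 146 158 171 190 199 186 154 144 152
  159 160 161 161 159 138 124 131 142 145 152 164 166 167 167 171 169 170
  169 169 169 168 168 167 169]
 [ 55  56  60  59  59  57  65  91 125 146 160 170 189 201 189 152 143 147
  152 156 154 156 153 131 118 128 140 144 150 161 166 167 168 170 167 169
  169 168 167 167 168 167 167]
 [ 59  60  57  61  57  59  67  88 127 145 157 172 190 201 187 151 138 140
  146 145 148 149 145 128 117 126 139 143 150 161 164 166 166 169 169 168
  170 16
[... 1113 characters left out ...]
8  62  63  89 119 137 149 161 173 192 202 193 169 148 131
  109  85  69  69  71  76  91 111 128 143 154 158 159 160 164 166 170 170
  169 170 169 169 167 167 167]
 [ 62  63  61  60  60  61  85 118 138 149 160 173 193 202 191 169 150 133
  117  96  74  73  77  80  89 112 125 139 153 158 161 161 165 169 170 170
  172 170 169 169 167 168 167]
 [ 60  65  61  60  59  65  88 120 138 152 159 173 193 204 191 167 148 134
  121 100  75  74  79  82  91 109 124 139 152 158 161 162 167 168 170 168
  169 168 169 169 171 172 168]
 [ 63  60  60  62  61  63  88 120 137 149 158 175 192 202 191 166 146 135
  122  99  77  73  82  79  88 108 125 140 156 158 161 162 167 170 172 172
  170 171 171 170 168 168 167]]
```

Emit:
{"fn": "move_arm", "kwargs": {
  "increments": "6 0 0 0 0 0;8 0 0 0 0 0;0 0 -50 0 0 0;0 0 -60 0 0 0;0 0 -60 0 0 0;0 0 -60 0 0 0;-30 0 -50 0 0 0;-55 0 -30 0 0 0;-45 0 0 0 0 0;0 0 0 0 0 0"
}}

```text
time: 37.92
eef_pos: [622.8, -15.6, 309.4]
orientation: [0.002, -0.706, 0.708, 0.002]
wrist_force: [0.3, 0.3, -0.1]
gripper_width: 85.9
```

Run:
```python
from h import *
import pickle
i=bot.camera_info("wrist"); im=bot.get_image("wrist"); cv2.imwrite("pics/w11.png",im); pickle.dump(i,open("w11.pkl","wb"))
o=bot.get_obs();p,r=tool(o); print(p.round(1),o['time'])
q=proj(i,[[622,-55,152],[623,-9,132],[624,73,110],[625,111,110],[625,131,130],[555,131,130],[695,131,130]]); print(q.round(1).tolist())
g=im.mean(2)
x,y=q[2].astype(int)
print(x,y); print(g[y-46:y+40:2,x-14:x+15:2].round().astype(int))
```

```text
[622.7 -17.3 309.1] 37.975
[[284.1, 141.2], [283.2, 189.4], [282.6, 260.5], [281.8, 292.7], [281.8, 319.8], [349.3, 319.6], [214.4, 320.0]]
282 260
[[ 69  68  67  72  79  84  90  94  98  97  98  95  88  80  68]
 [ 67  67  68  67  68  69  56  78  85  88  85  74  41  37  34]
 [ 66  67  67  67  68  68  56  77  86  88  85  72  36  35  32]
 [ 67  68  67  66  68  68  66  76  87  88  84  72  35  34  35]
 [ 66  66  66  67  67  67  67  76  85  88  84  73  35  33  32]
 [ 65  65  66  66  66  67  66  77  85  86  84  73  36  34  36]
 [ 66  66  67  66  66  65  67  79  85  87  83  72  34  35  35]
 [ 65  65  65  66  65  65  66  77  85  88  84  72  35  34  34]
 [ 64  65  65  65  66  65  67  77  84  89  83  71  34  33  34]
 [ 65  64  66  64  64  65  65  77  85  87  84  65  36  32  34]
 [ 64  65  65  64  66  65  65  66  82  87  77  39  32  33  33]
 [ 52  55  56  55  56  58  57  61  81  87  76  36  33  33  31]
 [ 54  53  52  53  53  53  52  55  83  87  77  51  50  50  52]
 [ 67  66  67  68  69  68  67  69  81  86  78  62  63  61  63]
 [ 78  77 122 134 134 133 133 127  85  87  80  75  74  75  75]
 [ 77  
[... 1057 characters left out ...]
0  89]
 [ 53  54  82  91  90  89  90  91  90  90  91  90  90  89  88]
 [ 55  53  82  90  90  89  89  90  90  90  89  89  90  89  88]
 [ 56  54  83  92  91  92  91  92  92  90  90  91  91  90  91]
 [ 54  53  98 107 108 108 107 107 107 105 106 107 107 106 106]
 [ 56  54 161 183 183 182 183 182 183 182 181 180 182 181 181]
 [ 55  53 162 184 184 183 184 184 183 183 183 183 183 183 182]
 [ 59  57 140 158 158 157 158 158 159 158 157 161 162 166 167]
 [ 71  71  71  71  70  70  71  73  72  71  71  70  70  71  72]
 [ 79  80  78  79  79  80  80  79  80  77  77  75  75  74  75]
 [ 93  93  92  94  92  91  91  90  90  83  80  79  79  79  79]
 [105 106 106 106 104 104 106 105 105  89  83  83  83  83  82]]
```

Run:
```python
from h import *
import pickle
i=pickle.load(open("w11.pkl","rb")); g=cv2.imread("pics/w11.png").mean(2)
print(onplane(i,[(286.5,262),(286.5,240),(286.5,215)],[110]*3).round(1))
for r in (312,320): print(r,[(x,int(g[r-1:r+2,x].mean())) for x in list(range(196,232))+list(range(330,368))])
print([(r,int(g[r,278:284].mean())) for r in range(276,352,1)])
```

```text
[[619.9  74.8 110. ]
 [619.9  50.  110. ]
 [619.8  23.1 110. ]]
312 [(196, 190), (197, 191), (198, 191), (199, 190), (200, 191), (201, 192), (202, 191), (203, 192), (204, 191), (205, 181), (206, 165), (207, 157), (208, 156), (209, 156), (210, 155), (211, 155), (212, 154), (213, 162), (214, 184), (215, 192), (216, 192), (217, 191), (218, 191), (219, 190), (220, 190), (221, 191), (222, 192), (223, 189), (224, 169), (225, 124), (226, 95), (227, 93), (228, 125), (229, 173), (230, 189), (231, 190), (330, 105), (331, 105), (332, 101), (333, 81), (334, 72), (335, 79), (336, 104), (337, 149), (338, 164), (339, 165), (340, 165), (341, 167), (342, 169), (343, 170), (344, 170), (345, 170), (346, 170), (347, 167), (348, 155), (349, 151), (350, 151), (351, 149), (352, 149), (353, 146), (354, 145), (355, 152), (356, 170), (357, 177), (358, 176), (359, 177), (360, 177), (361, 176), (362, 176), (363, 175), (364, 177), (365, 168), (366, 121), (367, 74)]
320 [(196, 169), (197, 178), (198, 179), (199, 178), (200, 178), (201, 178), (202, 178), (203, 178), (204, 179), (205, 176), (206, 165), (207, 161), 
[... 914 characters left out ...]
91, 102), (292, 71), (293, 73), (294, 79), (295, 84), (296, 90), (297, 98), (298, 104), (299, 110), (300, 115), (301, 122), (302, 127), (303, 132), (304, 137), (305, 143), (306, 149), (307, 154), (308, 160), (309, 166), (310, 171), (311, 177), (312, 183), (313, 186), (314, 186), (315, 190), (316, 197), (317, 200), (318, 199), (319, 194), (320, 189), (321, 187), (322, 186), (323, 181), (324, 176), (325, 173), (326, 168), (327, 155), (328, 121), (329, 75), (330, 56), (331, 57), (332, 58), (333, 56), (334, 57), (335, 57), (336, 56), (337, 56), (338, 56), (339, 56), (340, 56), (341, 55), (342, 55), (343, 55), (344, 55), (345, 55), (346, 55), (347, 55), (348, 55), (349, 54), (350, 54), (351, 54)]
```

Measured: sleeve mid x is about 626 and the tip is at (619.9, 74.8), so the stand is square but 6 mm short along the sleeve. I'll push it a little more from the side before making contact.

Emit:
{"fn": "move_arm", "kwargs": {
  "increments": "18 44 0 0 0 0;18.5 44 0 0 0 0;0 0 0 0 0 0.175;0 0 0 0 0 0.175;0 0 0 0 0 0.175;0 0 0 0 0 0.175;0 0 0 0 0 0.175;0 0 0 0 0 0.175;0 0 0 0 0 0.175;0 0 0 0 0 0.175"
}}

```text
time: 39.22
eef_pos: [534.2, -55.5, 308.8]
orientation: [-0.0, -0.078, 0.997, 0.003]
wrist_force: [-0.2, -0.3, -0.1]
gripper_width: 85.4
```

Emit:
{"fn": "move_arm", "kwargs": {
  "increments": "0 0 0 0 0 0.177;0 0 0 0 -0.18 0;0 0 0 0 -0.18 0;17.6 0 46.8 0 0 0;17.6 0 46.8 0 0 0;17.6 0 46.8 0 0 0;17.6 0 46.8 0 0 0;17.6 0 46.8 0 0 0;0 0 0 0 0 0"
}}

```text
time: 40.35
eef_pos: [530.9, -54.8, 55.1]
orientation: [0.174, 0.008, 0.985, 0.0]
wrist_force: [0.2, 0.3, 0.5]
gripper_width: 85.3
```

Run:
```python
from h import *
o=bot.get_obs();p,r=tool(o); print(p.round(1),r.as_matrix().round(4).tolist(), o['time'],np.array(o['wrist_force']).round(1))
```

```text
[530.9 -54.8  55.1] [[-0.9391, 0.0147, 0.3434], [0.0148, 0.9999, -0.0024], [-0.3434, 0.0029, -0.9392]] 40.35 [0.2 0.3 0.5]
```

Emit:
{"fn": "move_arm", "kwargs": {
  "increments": "9.3 0 25.4 0 0 0;9.3 0 25.4 0 0 0;-9.4 0 3.5 0 0 0;-9.4 0 3.5 0 0 0;-5.6 0 2.1 0 0 0;-2.8 0 1.1 0 0 0;0 0 0 0 0 0;0 0 0 0 0 0"
}}

```text
time: 41.35
eef_pos: [563.6, -52.7, 5.0]
orientation: [0.179, 0.007, 0.984, 0.002]
wrist_force: [-0.1, 0.1, -0.7]
gripper_width: 85.2
```

Emit:
{"fn": "move_arm", "kwargs": {
  "increments": "-2.8 0 1.1 0 0 0;-2.8 0 1.1 0 0 0;0 0 0 0 0 0;0 0 0 0 0 0"
}}

```text
time: 41.85
eef_pos: [568.3, -53.2, 4.2]
orientation: [0.177, 0.007, 0.984, 0.001]
wrist_force: [-5.5, 1.5, 4.2]
gripper_width: 85.4
```

Emit:
{"fn": "move_arm", "kwargs": {
  "increments": "-1.4 0 0.5 0 0 0;0 0 0 0 0 0;9.4 0 -3.5 0 0 0;14 0 -5.3 0 0 0;-17.6 0 -46.8 0 0 0;-17.6 0 -46.8 0 0 0;-17.6 0 -46.8 0 0 0;-17.6 0 -46.8 0 0 0;-17.6 0 -46.8 0 0 0;-9.4 0 -25 0 0 0"
}}

```text
time: 43.1
eef_pos: [547.0, -54.1, 285.1]
orientation: [0.181, 0.007, 0.983, 0.002]
wrist_force: [0.3, 0.0, -1.2]
gripper_width: 85.6
```

Emit:
{"fn": "move_arm", "kwargs": {
  "increments": "0 0 0 0 0.18 0;0 0 0 0 0.18 0;0 0 0 0 0 -0.175;0 0 0 0 0 -0.175;0 0 0 0 0 -0.175;0 0 0 0 0 -0.175;0 0 0 0 0 -0.175;0 0 0 0 0 -0.175;0 0 0 0 0 -0.175;0 0 0 0 0 -0.175"
}}

```text
time: 44.35
eef_pos: [546.3, -54.1, 281.4]
orientation: [0.001, -0.641, 0.767, 0.002]
wrist_force: [0.2, 0.2, 0.1]
gripper_width: 85.2
```

Run:
```python
from h import *
o=bot.get_obs();p,r=tool(o); print(p.round(1),r.as_matrix().round(4).tolist(), o['time'],np.array(o['wrist_force']).round(1))
```

```text
[546.3 -54.1 281.4] [[-0.1774, -0.9841, -0.0004], [-0.9841, 0.1774, 0.005], [-0.0048, 0.0013, -1.0]] 44.35 [0.2 0.2 0.1]
```

Emit:
{"fn": "move_arm", "kwargs": {
  "increments": "0 0 0 0 0 -0.168;-19 -40 -14 0 0 0;-19 -40 -14 0 0 0;0 0 0 0 0 0;0 0 0 0 0 0"
}}

```text
time: 44.98
eef_pos: [626.8, -17.5, 309.2]
orientation: [0.001, -0.702, 0.713, 0.002]
wrist_force: [-0.8, -0.5, -0.9]
gripper_width: 85.5
```

Run:
```python
from h import *
import pickle
i=bot.camera_info("wrist"); im=bot.get_image("wrist"); cv2.imwrite("pics/w12.png",im); pickle.dump(i,open("w12.pkl","wb"))
o=bot.get_obs();p,r=tool(o); print(p.round(1),r.as_matrix().round(4).tolist(),o['time'])
g=im.mean(2)
q=proj(i,[[626,75,110],[626,131,130],[556,131,130],[696,131,130],[626,-53,152]]); print(q.round(1).tolist())
x,y=q[0].astype(int)
for r in range(y-50,y+16,4): print(r,g[r,x-12:x+13].round().astype(int))
r=int(q[1,1]); 
for n,a in(("near",q[2,0]),("far",q[3,0])):
    a=int(a); print(n,[(c,int(g[r-1:r+2,c].mean())) for c in range(a-18,a+19)])
```

```text
[626.5 -17.8 309.7] [[-0.016, -0.9999, -0.0006], [-0.9999, 0.016, 0.005], [-0.005, 0.0007, -1.0]] 45.025
[[285.4, 264.2], [286.4, 321.8], [353.8, 320.7], [219.0, 322.8], [283.4, 146.2]]
214 [ 80  86  91  97 104 106 109 112 113 114 115 116 112  91  93 110 117 116
 114 114 114 114 109 105  97]
218 [67 68 68 67 68 64 51 42 50 71 81 82 86 87 88 85 83 78 66 49 38 35 34 33
 35]
222 [66 67 68 66 67 68 64 53 49 68 78 84 87 88 86 85 83 78 64 47 34 35 33 34
 32]
226 [65 66 66 65 66 66 66 65 66 74 79 83 86 88 87 86 83 78 63 45 36 33 34 35
 35]
230 [64 64 63 65 65 65 64 65 64 73 80 84 86 87 87 86 83 78 65 46 34 35 35 35
 33]
234 [64 65 63 65 64 65 63 64 66 71 77 82 87 88 87 86 81 74 58 40 33 33 34 35
 34]
238 [60 59 59 60 60 60 59 59 61 59 60 72 83 88 87 82 66 46 36 32 36 33 34 34
 34]
242 [64 64 64 65 64 65 66 66 67 66 67 76 84 87 87 81 74 65 63 64 64 63 64 64
 64]
246 [ 76  76  95 138 153 154 154 153 152 150 131 100  86  86  87  83  77  76
  78  76  76  75  76  77  76]
250 [77 75 76 74 76 75 76 75 76 75 72 76 86 88 89 83 77 76 76 76 76 77 76 77
 77]
254 [78 77 77 78 77 75 76 76 76 76 74 78 83 
[... 726 characters left out ...]
 (351, 191), (352, 189), (353, 174), (354, 165), (355, 161), (356, 160), (357, 158), (358, 157), (359, 157), (360, 160), (361, 170), (362, 176), (363, 178), (364, 177), (365, 177), (366, 177), (367, 177), (368, 177), (369, 178), (370, 173), (371, 147)]
far [(201, 170), (202, 186), (203, 186), (204, 186), (205, 186), (206, 186), (207, 186), (208, 186), (209, 186), (210, 181), (211, 162), (212, 157), (213, 160), (214, 161), (215, 161), (216, 160), (217, 160), (218, 163), (219, 178), (220, 187), (221, 188), (222, 189), (223, 188), (224, 189), (225, 189), (226, 188), (227, 190), (228, 190), (229, 184), (230, 151), (231, 111), (232, 95), (233, 110), (234, 154), (235, 183), (236, 191), (237, 191)]
```

Run:
```python
from h import *
import pickle
for n in("w11","w12"):
    i=pickle.load(open(n+".pkl","rb")); g=cv2.imread(f"pics/{n}.png").mean(2)
    print(n,[(r,int(g[r,262:276].mean())) for r in range(284,300)],"tip",[(r,int(g[r,285:288].mean())) for r in range(254,268)])
    for row in (290.5,291.5,292.5):
        d=onplane(i,(270,row),0)[0]-i['pose'][:3,3]; c=i['pose'][:3,3]
        # ray in (y,z): distance to axis (Y,110) =20 -> Y
        v=d[1:]/np.hypot(*d[1:]); # normal toward +y,+z
        nrm=np.array([-v[1],v[0]]); nrm*=np.sign(nrm[0])
        Y=(20-( (110-c[2])*nrm[1]))/nrm[0]+c[1]; print(row,"axis y",Y.round(1),"surface",(Y-20).round(1))
    print(onplane(i,[(286.3,261),(286.3,263),(286.3,265)],[110]*3).round(1)[:,1])
```

```text
w11 [(284, 72), (285, 85), (286, 94), (287, 93), (288, 91), (289, 90), (290, 86), (291, 76), (292, 70), (293, 74), (294, 79), (295, 85), (296, 92), (297, 100), (298, 106), (299, 112)] tip [(254, 86), (255, 86), (256, 82), (257, 65), (258, 53), (259, 50), (260, 50), (261, 61), (262, 81), (263, 89), (264, 89), (265, 89), (266, 89), (267, 90)]
290.5 axis y 131.4 surface 111.4
291.5 axis y 132.6 surface 112.6
292.5 axis y 133.9 surface 113.9
[73.6 75.9 78.2]
w12 [(284, 64), (285, 64), (286, 64), (287, 64), (288, 65), (289, 63), (290, 55), (291, 52), (292, 55), (293, 62), (294, 69), (295, 72), (296, 76), (297, 82), (298, 90), (299, 97)] tip [(254, 86), (255, 86), (256, 86), (257, 87), (258, 81), (259, 59), (260, 51), (261, 51), (262, 50), (263, 63), (264, 85), (265, 91), (266, 89), (267, 89)]
290.5 axis y 128.8 surface 108.8
291.5 axis y 130.1 surface 110.1
292.5 axis y 131.3 surface 111.3
[71.3 73.6 75.9]
```

Emit:
{"fn": "move_arm", "kwargs": {
  "increments": "60 0 0 0 0 -0.005;50 0 0 0 0 0;14.5 0 30 0 0 0;0 0 60 0 0 0;0 0 60 0 0 0;0 0 60 0 0 0;0 0 55 0 0 0;0 0 30 0 0 0;0 0 15 0 0 0;0 0 0 0 0 0"
}}

```text
time: 46.28
eef_pos: [624.8, -140.5, -0.7]
orientation: [0.001, -0.703, 0.711, 0.002]
wrist_force: [0.8, -0.6, -0.0]
gripper_width: 85.4
```

Emit:
{"fn": "move_arm", "kwargs": {
  "increments": "-5 0 0 0 0 0;-4 -0.1 0 0 0 0;-8 -0.2 0 0 0 0;-8 -0.2 0 0 0 0;-8 -0.2 0 0 0 0;-6 -0.2 0 0 0 0;-3 -0.1 0 0 0 0;0 0 0 0 0 0;0 0 0 0 0 0"
}}

```text
time: 47.4
eef_pos: [627.5, -98.8, 0.5]
orientation: [0.002, -0.704, 0.711, 0.001]
wrist_force: [-1.3, -5.8, 4.3]
gripper_width: 85.4
```

Emit:
{"fn": "move_arm", "kwargs": {
  "increments": "-3 0 0 0 0 0;-3 0 0 0 0 0;-2 0 0 0 0 0;-2 0 0 0 0 0;0 0 0 0 0 0;0 0 0 0 0 0"
}}

```text
time: 48.15
eef_pos: [627.5, -89.3, 0.5]
orientation: [0.002, -0.703, 0.711, 0.001]
wrist_force: [0.5, -6.9, 4.5]
gripper_width: 84.9
```

Run:
```python
from h import *
o=bot.get_obs();p,r=tool(o); print(p.round(1),r.as_matrix().round(4).tolist(), o['time'],np.array(o['wrist_force']).round(1))
```

```text
[ 6.275e+02 -8.930e+01  5.000e-01] [[-0.0103, -0.9999, 0.0011], [-0.9999, 0.0103, 0.0038], [-0.0038, -0.0011, -1.0]] 48.15 [ 0.5 -6.9  4.5]
```

Emit:
{"fn": "move_arm", "kwargs": {
  "increments": "4 0 0 0 0 0;10 0 0 0 0 0;0 0 -50 0 0 0;0 0 -60 0 0 0;0 0 -60 0 0 0;0 0 -60 0 0 0;-30 0 -50 0 0 0;-55 0 -30 0 0 0;0 0 0 0 0 0;0 0 0 0 0 0"
}}

```text
time: 49.4
eef_pos: [627.5, -18.8, 308.7]
orientation: [0.001, -0.704, 0.711, 0.003]
wrist_force: [0.0, -1.5, -0.4]
gripper_width: 85.6
```

Run:
```python
from h import *
import pickle
i=bot.camera_info("wrist"); im=bot.get_image("wrist"); cv2.imwrite("pics/w13.png",im); pickle.dump(i,open("w13.pkl","wb"))
o=bot.get_obs();p,r=tool(o); print(p.round(1),r.as_matrix().round(4).tolist(),o['time'])
q=proj(i,[[626,111,110],[626,86,110],[626,131,130],[556,131,130],[696,131,130],[626,-10,152],[626,36,132]]); print(q.round(1).tolist())
v=cv2.resize(im[150:400,150:430],None,fx=2.8,fy=2.4,interpolation=cv2.INTER_CUBIC)
cv2.imwrite("pics/w13b.png",v)
```

```text
[627.4 -19.4 308.4] [[-0.0107, -0.9999, -0.0029], [-0.9999, 0.0107, 0.0055], [-0.0055, 0.0029, -1.0]] 49.45
[[285.8, 295.7], [285.6, 274.8], [286.1, 322.9], [353.5, 322.2], [218.7, 323.6], [284.9, 197.8], [285.2, 238.6]]
```

View pics/w13b.png

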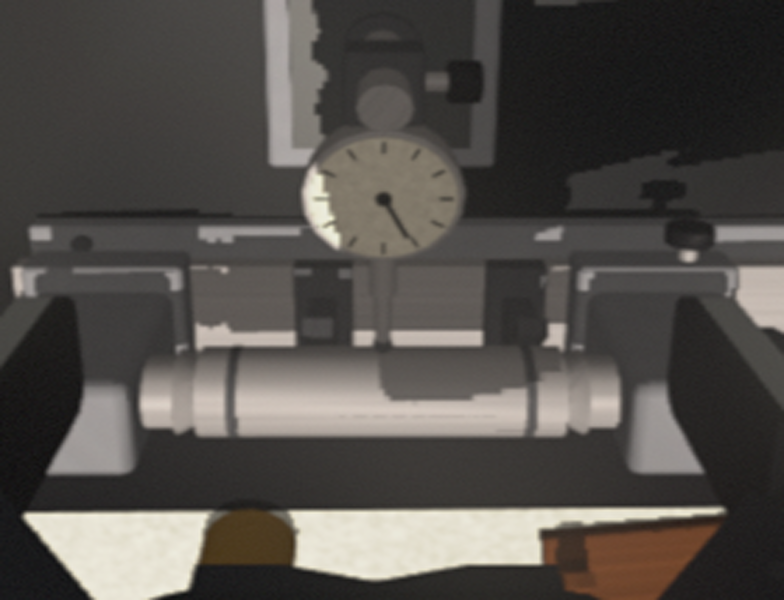

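Run:
```python
from h import *
import pickle
for n,r0,r1 in(("w12",226,246),("w13",258,300)):
    i=pickle.load(open(n+".pkl","rb")); g=cv2.imread(f"pics/{n}.png").mean(2)
    print(n)
    for r in range(r0,r1): print(r,round(onplane(i,(286.3,r+.5),110)[0,1],1),g[r,276:298].round().astype(int))
```

```text
w12
226 33.1 [65 66 66 66 65 66 74 79 83 86 88 87 86 83 78 63 45 36 33 34 35 35]
227 34.2 [66 65 66 65 65 66 73 80 83 87 87 87 86 82 77 65 46 34 35 34 35 36]
228 35.2 [66 66 66 65 64 65 72 79 83 86 87 88 86 82 78 64 44 34 34 33 33 32]
229 36.3 [64 66 66 67 65 65 73 79 83 87 88 88 86 83 78 64 45 35 34 34 33 32]
230 37.4 [65 65 65 64 65 64 73 80 84 86 87 87 86 83 78 65 46 34 35 35 35 33]
231 38.5 [67 65 65 65 65 64 72 79 83 86 88 87 86 84 78 64 47 36 32 35 36 34]
232 39.6 [65 63 64 66 65 65 73 80 82 88 89 88 86 83 78 64 45 35 33 35 33 35]
233 40.7 [63 65 64 65 64 65 72 79 84 85 88 87 85 83 80 63 45 35 36 36 33 33]
234 41.8 [65 64 65 63 64 66 71 77 82 87 88 87 86 81 74 58 40 33 33 34 35 34]
235 42.8 [65 65 64 64 65 63 66 70 78 85 86 87 84 73 59 43 37 34 33 34 33 35]
236 43.9 [64 64 63 63 65 64 63 64 75 83 87 89 81 68 49 35 32 33 35 35 34 33]
237 45.0 [64 65 64 64 65 64 64 64 73 83 88 87 81 67 47 36 35 33 35 34 35 33]
238 46.1 [60 60 60 59 59 61 59 60 72 83 88 87 82 66 46 36 32 36 33 34 34 34]
239 47.2 [45 46 45 47 46 46 44 52 71 84 87 88 84 67 50 39 39 38 39 38 39 39]
240 48.3 [51 50 51
[... 3224 characters left out ...]
83 184]
292 107.1 [138 174 182 182 183 183 169 118  76  74  78  77  72  96 154 179 182 183
 182 182 182 182]
293 108.3 [128 158 168 168 168 165 147 101  65  61  62  63  59  79 130 160 167 167
 168 167 167 167]
294 109.5 [ 90 104 108 108 108 106  97  77  58  56  57  57  56  62  86 103 107 108
 107 108 108 107]
295 110.7 [72 72 72 71 71 70 70 67 59 57 57 55 57 61 66 70 71 72 71 71 72 70]
296 112.0 [74 72 72 73 73 72 74 71 67 62 57 59 64 69 73 73 72 71 71 73 72 73]
297 113.2 [78 79 79 79 79 78 79 78 76 72 70 71 73 74 75 75 75 74 76 76 75 74]
298 114.4 [83 84 85 84 85 85 84 85 83 79 77 77 79 79 78 79 78 78 78 78 77 77]
299 115.6 [91 91 91 91 91 90 90 90 89 84 80 80 81 80 81 79 80 80 81 81 81 79]
```

The picture shows the sleeve carried on both cones clear of the rests. The plunger meets it at x 382, with the sleeve ends at 195 and 567 (mid 381). Comparing stem end and ball with the earlier picture gives about 4 mm pressed, so I'll push about 4 mm more.

Emit:
{"fn": "move_arm", "kwargs": {
  "increments": "55 0 0 0 0 0;30 0 30 0 0 0;0 0 60 0 0 0;0 0 60 0 0 0;0 0 60 0 0 0;0 0 55 0 0 0;0 0 28 0 0 0;0 0 15 0 0 0;0 0 0 0 0 0"
}}

```text
time: 50.58
eef_pos: [625.9, -103.1, 0.3]
orientation: [0.001, -0.703, 0.711, 0.003]
wrist_force: [-0.6, -0.6, 1.4]
gripper_width: 85.4
```

Emit:
{"fn": "move_arm", "kwargs": {
  "increments": "-6 0 0 0 0 0;-4 0 0 0 0 0;-2 0 0 0 0 0;0 0 0 0 0 0;0 0 0 0 0 0"
}}

```text
time: 51.2
eef_pos: [626.9, -90.3, 1.4]
orientation: [0.002, -0.703, 0.711, 0.002]
wrist_force: [0.3, -0.5, -0.0]
gripper_width: 85.3
```

Emit:
{"fn": "move_arm", "kwargs": {
  "increments": "-2 0 0 0 0 0;-2 0 0 0 0 0;-1 0 0 0 0 0;0 0 0 0 0 0;0 0 0 0 0 0"
}}

```text
time: 51.82
eef_pos: [626.8, -85.7, 1.3]
orientation: [0.002, -0.703, 0.711, 0.002]
wrist_force: [-0.1, -3.7, 0.5]
gripper_width: 85.3
```

Back off and measure again.

Emit:
{"fn": "move_arm", "kwargs": {
  "increments": "4 0 0 0 0 0;10 0 0 0 0 0;0 0 -50 0 0 0;0 0 -60 0 0 0;0 0 -60 0 0 0;0 0 -60 0 0 0;-30 0 -50 0 0 0;-52 0 -28 0 0 0;0 0 0 0 0 0;0 0 0 0 0 0"
}}

```text
time: 53.08
eef_pos: [627.6, -18.9, 309.1]
orientation: [0.002, -0.704, 0.711, 0.003]
wrist_force: [0.4, -0.1, -0.8]
gripper_width: 85.4
```

Run:
```python
from h import *
import pickle
i=bot.camera_info("wrist"); im=bot.get_image("wrist"); cv2.imwrite("pics/w14.png",im); pickle.dump(i,open("w14.pkl","wb"))
o=bot.get_obs();p,r=tool(o); print(p.round(1),r.as_matrix().round(4).tolist(),o['time'])
g=im.mean(2)
for r in range(268,300): print(r,round(onplane(i,(286.3,r+.5),110)[0,1],1),g[r,276:298].round().astype(int))
for r in (318,322): print([(c,int(g[r-1:r+2,c].mean())) for c in list(range(212,236))+list(range(334,358))])
a=cv2.imread("pics/w13.png"); 
for (t,b,l,rr) in ((150,262,180,400),(285,340,215,360)): print(cv2.matchTemplate(a[t:b,l:rr].copy(),im[t+10:b-10,l+10:rr-10],5)[::5,::5].shape)
```

```text
[627.4 -19.5 308.6] [[-0.0108, -0.9999, -0.0024], [-0.9999, 0.0108, 0.0055], [-0.0055, 0.0024, -1.0]] 53.125
268 78.7 [76 88 90 92 91 90 83 82 86 89 90 91 89 86 83 82 88 91 91 92 91 90]
269 79.9 [77 87 91 93 92 90 84 82 86 89 91 90 89 86 82 81 89 91 92 91 92 92]
270 81.1 [75 89 93 93 93 91 83 83 86 88 90 90 90 86 83 84 90 93 93 92 93 92]
271 82.2 [77 89 92 93 93 91 83 83 85 89 90 91 89 85 82 83 90 93 93 92 92 93]
272 83.4 [75 87 91 90 92 88 84 82 86 89 90 91 89 86 82 82 88 92 91 92 92 91]
273 84.6 [76 88 92 92 91 91 83 82 86 88 90 91 88 85 82 83 88 92 92 92 91 91]
274 85.7 [76 88 94 94 93 92 85 81 85 90 91 90 90 86 83 83 92 93 95 94 95 94]
275 86.9 [76 89 94 94 94 91 85 83 87 88 89 90 89 85 83 84 91 95 94 94 94 94]
276 88.1 [74 88 91 93 93 92 87 84 86 89 91 91 89 86 85 87 91 92 92 92 93 92]
277 89.3 [75 87 90 92 92 91 91 89 87 88 89 91 87 86 88 90 90 91 91 91 91 91]
278 90.4 [73 87 92 91 92 91 90 91 85 86 90 90 87 85 89 91 91 92 91 91 91 92]
279 91.6 [73 88 93 92 94 93 92 91 85 86 90 90 85 85 89 91 92 92 92 91 92 91]
280 92.8 [73 86 92 92 91 92 91 90 85 86 89 90 86 84 89 91 92 91 92 
[... 2134 characters left out ...]
9), (349, 179), (350, 179), (351, 178), (352, 176), (353, 164), (354, 159), (355, 159), (356, 157), (357, 155)]
[(212, 158), (213, 161), (214, 160), (215, 160), (216, 160), (217, 159), (218, 163), (219, 176), (220, 185), (221, 186), (222, 185), (223, 186), (224, 186), (225, 185), (226, 186), (227, 186), (228, 187), (229, 181), (230, 147), (231, 109), (232, 94), (233, 107), (234, 148), (235, 179), (334, 194), (335, 194), (336, 195), (337, 186), (338, 144), (339, 106), (340, 94), (341, 118), (342, 172), (343, 191), (344, 193), (345, 191), (346, 192), (347, 191), (348, 191), (349, 191), (350, 191), (351, 191), (352, 186), (353, 169), (354, 161), (355, 161), (356, 159), (357, 158)]
(5, 5)
(5, 5)
```

```bash
python3 -c "
from rig import bot
print(bot.job_done())"
```

```text
the job is handed in; nothing more can be done
None
```

The job is handed in at about 53 s. The sleeve is carried on both cones and the gauge plunger is pressed in about 8 mm at the middle of its length.

**What I did:**
- **Tailstock and sleeve:** I drew the tailstock back, laid the sleeve on the rests, and pushed the tailstock up until it stopped. The push peaked at about 30 N against the seated sleeve. The stop was within 0.1 mm of where the 0.083 reading should fall.
- **Gauge stand:** I slid it only by pushing the sides of its base: along the bench, up to the sleeve, then two small corrections, one along the sleeve and one for plunger depth.

**Last checks, from the wrist camera:**
- **Sleeve:** It sits clear of the rests, with both cones in its ends.
- **Plunger position:** It meets the sleeve about 1 mm from the middle, and the stand is square to within about 0.5°.
- **Plunger depth:** The best estimate is about 8 mm, from how far the stand moved after contact. Cruder readings of the stem and ball ranged from about 7 to 10 mm, so the depth is good only to about 1–2 mm.

The gripper was clear of everything at the end. I never set out to touch the other things on the bench, but I took no separate check picture of them.

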